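Square up the printing blocks and present one to the copy camera

TASK

Push the three standing wooden printing blocks forward until their carved faces are flush along the low wooden strip, upright in one straight row. Then pick up the round-topped block and hold it still in the air in front of the copy camera, right way up, with the middle of its carved face 150 mm straight out from the lens and the face square to the lens (the camera looks slightly downwards, so the block leans back to match). Finish while still holding it there; leave the other two blocks in the row, knock no block over, do not bump the camera, and leave the other things on the table where they are.

Things in the scene. Friction and masses are not known exactly. Their poses are not given: they have to be found in the camera images.
- strip: Low straight dark wooden strip fixed to the table, 14 mm thick (x), 360 mm long (y), 15 mm high. Origin: centre of its underside; its x axis points away from the robot's side. The blocks stand on its robot (-x) side; that long side face lies 7 mm from the origin at x = -7 mm. It cannot be moved; a block touching it squarely has its origin at x = -20 mm.
- arch_block: The round-topped wooden printing block: 26 mm thick, 44 mm wide, straight edges to 36 mm up, then a half-round top to 58 mm; carved panel on one broad face. Stands upright on its foot with the carved face towards the strip. Origin: centre of its foot; x points out of the carved face, y along its width, z up. About 60 g.
- arch_face (a point): Middle of the round-topped block's carved face: 13 mm out from the block's origin along x and 28 mm up its z; axes as the block's.
- tall_block: Square-cornered wooden printing block, 26 mm thick, 44 mm wide, 54 mm high. Stands upright on its foot with the carved face towards the strip. Origin: centre of its foot; x points out of the carved face, y along its width, z up. About 60 g.
- wide_block: Square-cornered wooden printing block, 26 mm thick, 54 mm wide, 42 mm high. Stands upright on its foot with the carved face towards the strip. Origin: centre of its foot; x points out of the carved face, y along its width, z up. About 60 g.
- camera: Fixed copy camera stand at the robot's right: base 120 x 140 mm, 386 mm column (22 mm thick), black camera head clamped at varying height; its 48 mm lens looks to the stand's -x side, 20 degrees downwards. Origin: on the table below the place to be photographed; along its x axis the lens front is 141 mm away (200 to 280 mm high), the column 231 mm. Not to be touched.
- shot (a point): The place to be photographed, a point in empty air 150 mm straight out from the lens along its line of sight, which slopes 20 degrees down. Its x axis points back to the lens, y is level, z is the picture's upward direction (20 degrees off vertical, leaning away from the camera). A well presented block has its carved-face middle here and its x, y, z axes along these.
- loupe: Black magnifier, 38 mm across, 36 mm high, beyond the strip. Origin: centre of underside.
- weight: Brass paperweight with a knob, 44 mm across, 46 mm high. Origin: centre of underside.
- folder: White bone-like folder, 20 x 140 x 5 mm, lying flat on the robot's side of the blocks. Origin: centre of underside, y along its length.
- brush: Dusting brush, 170 mm long, lying flat beyond the strip. Its x axis lies along it.
- scale: Bare aluminium straightedge 30 x 180 x 4 mm, lying flat. Origin: centre of underside, y along its length.
- eraser: White eraser 22 x 48 x 14 mm, lying between the blocks and the camera. Origin: centre of underside.
Things that resemble listed ones, but are neither listed nor needed, are in the scene too. Leave any orange look-alike of the wide_block alone.

How it is judged:
On the way, in this order (a step that is already met when the one before it is completed fails the run):
1. all three blocks stand flush and square along the strip (x of arch_block in the frame of strip between -0.0245 and -0.016 m and y of arch_block in the frame of strip between -0.175 and 0.175 m and angle between the x axis of each of arch_block, tall_block, wide_block and the x axis of strip, either way round below 0.08 rad and angle between each of arch_block, tall_block, wide_block's own z axis and vertical below 0.08 rad and x of tall_block in the frame of strip between -0.0245 and -0.016 m and y of tall_block in the frame of strip between -0.175 and 0.175 m and x of wide_block in the frame of strip between -0.0245 and -0.016 m and y of wide_block in the frame of strip between -0.175 and 0.175 m), for 0.2 s.
2. the round-topped block is picked up and carried clear of the table (height (world z) of arch_block above 0.05 m and contact force between the fingers and arch_block above 0.5 N), for 0.2 s.
At the end, for the whole second after the job is handed in: Round-topped block held still in the fingers, right way up, carved face to the lens, face middle within 20 mm of the point 150 mm before it, within 10 degrees of square; the other two upright, within 4.5 mm of the strip and 4.5 degrees of square (distance between arch_face and shot below 0.02 m and angle between the x axis of arch_block and the x axis of shot, either way round below 0.175 rad and angle between the z axis of arch_block and the z axis of shot, either way round below 0.175 rad and x of arch_block in the frame of shot below 0 m and z of arch_block in the frame of shot below 0 m and height (world z) of arch_block above 0.06 m and contact force between the fingers and arch_block above 0.5 N and contact force between arch_block and camera below 0.1 N and linear speed of arch_block below 0.03 m/s and x of tall_block in the frame of strip between -0.0245 and -0.016 m and y of tall_block in the frame of strip between -0.175 and 0.175 m and angle between the x axis of each of tall_block, wide_block and the x axis of strip, either way round below 0.08 rad and angle between each of tall_block, wide_block's own z axis and vertical below 0.08 rad and x of wide_block in the frame of strip between -0.0245 and -0.016 m and y of wide_block in the frame of strip between -0.175 and 0.175 m); the arm keeps its last pose, push and grip.
It fails at once if a block is knocked over (angle between any of tall_block, wide_block's own z axis and vertical above 0.7 rad or angle between arch_block's own z axis and vertical above 1.2 rad).
It fails at once if the camera is bumped (contact force between any of the arm, the fingers, arch_block and camera above 2 N).
It fails at once if another thing on the table is moved by more than 30 mm (distance of any of loupe, weight, folder, brush, scale, eraser from where it was at the start of the episode above 0.03 m).
It also fails if it takes over 67 s, if anything falls off the work surface, if the arm or the gripper's body presses on something with over 40 N, if the wrist force passes 120 N, or if a joint passes its speed limit or range.

ROBOT

A 7-joint arm with a two-finger parallel gripper is mounted at the origin on the work surface. World frame = base frame: x ahead of the robot, y to its left, z up, the work surface at z = 0. Lengths are in m, angles in rad, forces in N, time in s.
With the tool pointing down it reaches from about 0.425 to 1.025 m from the base axis. Payload 3.6 kg.
Tool frame: the origin (TCP) lies between the finger pads; the fingertips stand manip.finger_overhang ahead of it and the grasp point (between the pads) lies 6 mm ahead of it (manip.finger_overhang is the distance from the TCP to the fingertips, in m); z points along the fingers, y is the direction in which the jaws open and shut (so a half turn about z gives the same grasp; the last joint's range is limited). The gripper opens to 85 mm and grips with 20 to 120 N. Pads are 22 mm wide; open, the fingers measure 114 mm over their backs; the gripper's body (76 mm by 85 mm) begins 54 mm behind the grasp point. The pads swing forward as they close: fully open they stand 13 mm farther back than shut.
Start: joints at [-1.204, 0.591, 0.048, 1.609, -0.033, 0.943, -0.034], TCP at [0.322, 0.65, 0.256] pointing down, gripper open.
Joint ranges: [-2.69, 2.69], [-0.47, 2.24], [-1.27, 1.36], [0.19, 2.51], [-1.53, 4.68], [0.08, 2.07], [-3.09, 3.09]. Speed limits (rad/s): [2.57, 2.57, 3.14, 3.14, 3.14, 3.14, 3.14].

INTERFACE

Orientations are given as a 3x3 rotation matrix whose columns are the frame's x, y, z axes.
In Python, from rig import status, read_camera, manip gives the robot as it stands. The module is installed in compiled form; this text tells all that it offers.
- The arm moves only by the tool apply_moves, never from a script. Its argument "moves" is a list of rows, each a list of 7 numbers: the shift along the tool's x, y, z in cm, then the turn, a rotation vector about the tool's x, y, z in rad, then the finger opening in cm, from 0 to 8.54. A call has 1 to 12 rows; each row shifts and turns the commanded pose from where the row before left it, along the tool's axes as they then stand; what a row does not reach is not made up. A row lasts 1/12 s, in which the tool goes at most 41.7 mm and 7.16 degrees, less where a joint would pass 70% of its speed; a pose out of reach is approached as far as the arm can. A call with a gripper value outside its range is refused whole. The fingers move at their own pace and stop on an object; the grip force is fixed at half the most. Time passes only in rows, so rows that do not move let the fingers close. It gives the time, the measured TCP pose, the force and the opening at its end, in the units of the state.
- status.sense(): the state, without advancing time (a new reading comes with each control period).
- read_camera(name): name is "scene" or "top" or "wrist"; returns a dict with "color" (480x640x3 uint8, red, green, blue), "fx", "fy", "cx", "cy" (pixels), "world_to_cam" (4x4, takes a point from world to camera coordinates); the wrist camera has in their place "hand_eye" (4x4, takes a point from camera to tool coordinates, whose origin is the TCP and whose axes are the flange's). Camera axes: x right, y up, looking along -z (the intrinsics and any distortion apply to the point x, -y, -z); pixel columns grow to the right and rows downward; lengths in m; the calibration is good to about 2 mm. A picture is of the moment at which its call begins: read the wrist's pose just before it. There is no depth.
- manip.hand_in(): hands the job in, once; it reports no verdict.
The state is a dict: "t": time; "qpos": joint angles; "joint_velocities": joint speeds; "effort": joint torques, N m; "eef_pos": TCP position; "orientation": TCP orientation; "wrist_force": force on the tool from outside, world axes, zero at the start; "torque": the same for the moment, N m; "opening": finger opening in m.
Only numpy, scipy, OpenCV 4.12 (cv2) and the standard library are available. Lean on these libraries where they do the work, as an engineer would, in place of code of your own. Each camera call takes 0.05 s, during which the arm holds its last target.

## Working session

There is one attempt and no reset: what is moved stays moved. The work goes in short steps, Python scripts to look and compute and a tool call to move; the robot and the scene stay as the last step left them, time stands still between calls to the robot, and variables do not carry over. Pictures are saved under pics/ and viewed, and the job is handed in when it is done.

Besides the shell and the picture viewer there is one more tool, called by a JSON object that holds its "method" and its "body". apply_moves: Moves the arm, as the interface text tells. Its arguments: {"type":"object","properties":{"moves":{"type":"array"}},"required":["moves"]}

```bash
mkdir -p pics; python3 - <<'E'
from rig import status, read_camera, manip
import cv2
s=status.sense(); print({k:s[k] for k in('t','eef_pos','orientation','wrist_force','opening')}, manip.finger_overhang)
for n in('scene','top','wrist'):
    c=read_camera(n); cv2.imwrite(f'pics/{n}0.png',c['color'][:,:,::-1]); print(n,{k:v for k,v in c.items() if k!='color'})
E
```

```text
{'t': 0.0, 'eef_pos': array([0.32134563, 0.64901811, 0.25514155]), 'orientation': array([[-8.96205329e-01,  4.43638565e-01, -9.12063070e-04],
       [ 4.43639491e-01,  8.96202950e-01, -2.06727619e-03],
       [-9.97298295e-05, -2.25733114e-03, -9.99997447e-01]]), 'wrist_force': array([-0.38703448, -0.27633842, -0.32405058]), 'opening': 0.0854122659968231} 0.025
scene {'fx': 438.86818084069444, 'fy': 438.86818084069444, 'cx': 320.04582650689576, 'cy': 232.27866899860675, 'world_to_cam': array([[ 0.62687127,  0.77909893,  0.00610478, -0.37292579],
       [-0.55877595,  0.44410907,  0.70038316,  0.20176984],
       [ 0.54295658, -0.44246128,  0.71374096, -1.12957227],
       [ 0.        ,  0.        ,  0.        ,  1.        ]])}
top {'fx': 453.12840965312364, 'fy': 453.12840965312364, 'cx': 320.5123152844854, 'cy': 239.54234828184917, 'world_to_cam': array([[-0.01051664, -0.99991587, -0.00759341,  0.05103621],
       [ 0.98021981, -0.01180976,  0.19755924, -0.55334532],
       [-0.19763229, -0.00536555,  0.98026154, -0.86332037],
       [ 0.        ,  0.        ,  0.        ,  1.        ]])}
wrist {'fx': 430.83922011395, 'fy': 430.83922011395, 'cx': 318.8919301273632, 'cy': 236.93271645596906, 'hand_eye': array([[-1.63537424e-04,  9.45277962e-01,  3.26266069e-01,
         8.41694590e-02],
       [ 9.99999977e-01,  1.98703537e-04, -7.44565750e-05,
         8.95228922e-04],
       [-1.35212381e-04,  3.26266049e-01, -9.45277973e-01,
        -1.17255584e-01],
       [ 0.00000000e+00,  0.00000000e+00,  0.00000000e+00,
         1.00000000e+00]])}
```

View pics/top0.png

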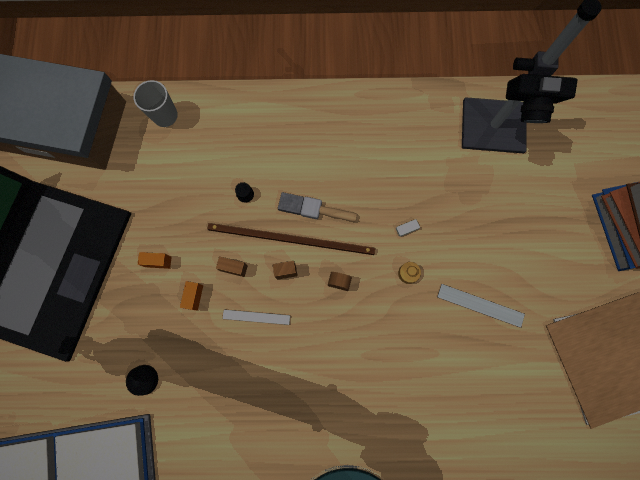

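View pics/scene0.png

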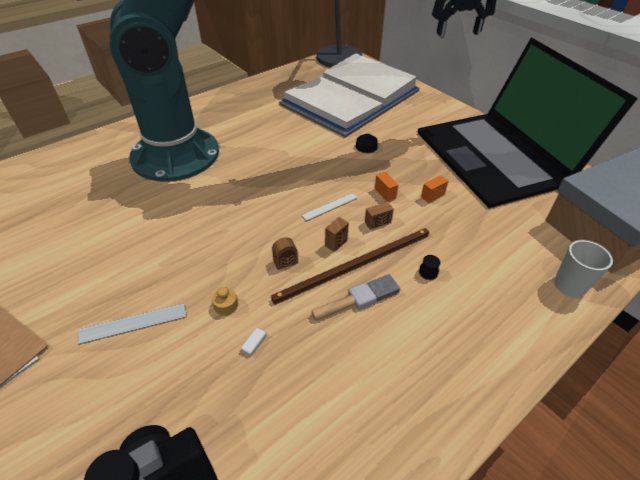

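View pics/wrist0.png

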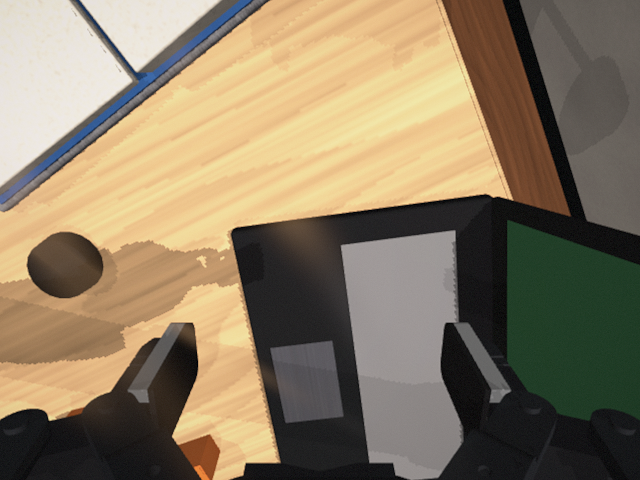

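The top view shows the strip from (210,227) to (374,251), with three brown blocks in front of it: wide (232,266), tall (286,269) and arch (340,281). The folder is at (256,317), the copy camera is at the upper right, and the orange look-alikes are at the left. I'll measure these now.

```bash
cat > h.py <<'E'
import numpy as np, cv2
from rig import status, read_camera, manip
def get(n):
    s=status.sense(); c=read_camera(n)
    if n=='wrist':
        T=np.eye(4);T[:3,:3]=s['orientation'];T[:3,3]=s['eef_pos']; M=T@c['hand_eye']
    else: M=np.linalg.inv(c['world_to_cam'])
    c['M']=M; return c
def ray(c,u,v):
    d=np.array([(u-c['cx'])/c['fx'],-(v-c['cy'])/c['fy'],-1.]); return c['M'][:3,3],c['M'][:3,:3]@d
def onz(c,u,v,z):
    o,d=ray(c,u,v); return o+d*(z-o[2])/d[2]
def proj(c,p):
    q=np.linalg.inv(c['M'])@np.append(p,1); return np.array([c['cx']+c['fx']*q[0]/-q[2], c['cy']-c['fy']*q[1]/-q[2]])
def tri(l):
    A=np.zeros((3,3));b=np.zeros(3)
    for c,u,v in l:
        o,d=ray(c,u,v);d=d/np.linalg.norm(d);P=np.eye(3)-np.outer(d,d);A+=P;b+=P@o
    x=np.linalg.solve(A,b); return x,[np.linalg.norm(np.cross(x-ray(c,u,v)[0],ray(c,u,v)[1]/np.linalg.norm(ray(c,u,v)[1]))) for c,u,v in l]
np.set_printoptions(precision=4,suppress=True)
E
python3 - <<'E'
from h import *
c=get('top')
for n,u,v,z in[('stripL',212,227,.015),('stripR',372,250.5,.015),('wide',232,266,.042),('tall',285,269,.054),('arch',340,279,.058),('folder',256,317,.005),('weight',410,272,.03),('eraser',408,228,.01),('loupe',244,192,.03),('brush',310,205,.01)]:print(n,onz(c,u,v,z))
im=c['color'][170:340,190:450];cv2.imwrite('pics/topz.png',cv2.resize(im,(780,510),interpolation=cv2.INTER_CUBIC)[:,:,::-1])
im=c['color'][50:170,440:600];cv2.imwrite('pics/topcam.png',cv2.resize(im,(800,600),interpolation=cv2.INTER_CUBIC)[:,:,::-1])
E
```

```text
stripL [0.5921 0.2763 0.015 ]
stripR [ 0.5372 -0.0632  0.015 ]
wide [0.5038 0.2257 0.042 ]
tall [0.4948 0.1167 0.054 ]
arch [0.473  0.0069 0.058 ]
folder [0.402  0.1804 0.005 ]
weight [ 0.4889 -0.138   0.03  ]
eraser [ 0.586  -0.1422  0.01  ]
loupe [0.6644 0.207  0.03  ]
brush [0.6395 0.067  0.01  ]
```

View pics/topz.png

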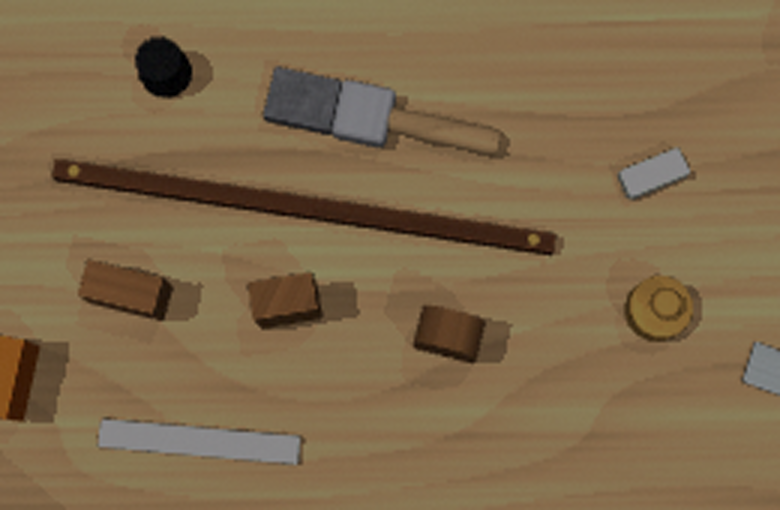

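View pics/topcam.png

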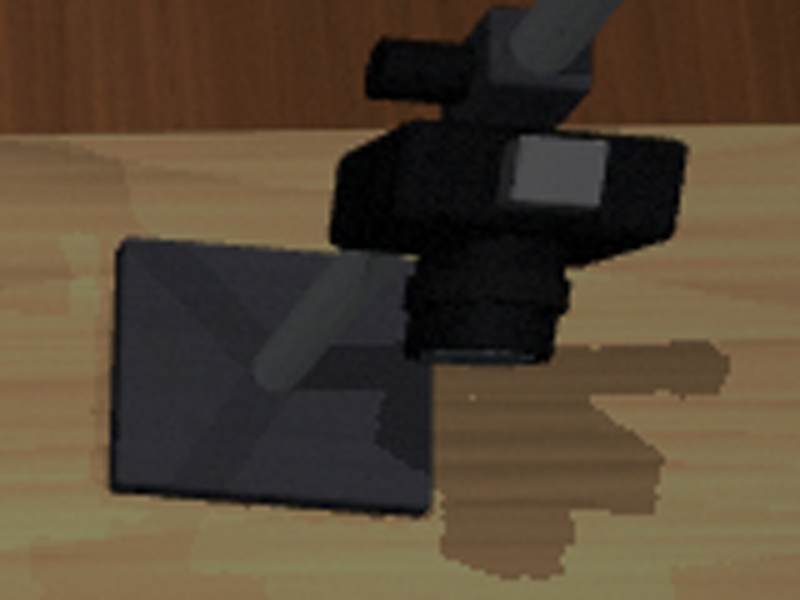

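```bash
cat >> h.py <<'E'
from scipy.spatial.transform import Rotation as Ro
def go(p,R=None,s=None):
    "remaining turn (rotvec, tool) then shift in cm in the axes after the turn"
    s=s or status.sense(); R0=s['orientation']
    if R is None:R=R0
    rv=Ro.from_matrix(R0.T@R).as_rotvec()
    print('turn',rv,'shift_cm after turn',R.T@(np.array(p)-s['eef_pos'])*100,'before',R0.T@(np.array(p)-s['eef_pos'])*100)
def down(yaw): # tool z down, tool y at world angle yaw+90deg, tool x = back toward robot
    c,s=np.cos(yaw),np.sin(yaw); return np.array([[-c,-s,0],[-s,c,0],[0,0,-1.]])
E
python3 - <<'E'
from h import *
yaw=np.arctan2(-0.0549,-0.3395)+np.pi/2+np.pi; yaw=np.arctan2(np.sin(yaw),np.cos(yaw)); print(yaw)
yaw=-0.16
go([0.47,0.10,0.33],down(yaw))
E
```

```text
1.7311168950643774
turn [-0.0013 -0.0001 -0.2997] shift_cm after turn [-23.4092 -51.8634  -7.4398] before [-37.6797 -42.6487  -7.3812]
```

{"method": "apply_moves", "body": {"moves": [[0,0,-2,0,0,-0.1,8.5],[0,0,-2,0,0,-0.1,8.5],[0,0,-2,0,0,-0.1,8.5],[-1.6,-3.6,-0.2,0,0,0,8.5],[-1.6,-3.6,-0.2,0,0,0,8.5],[-1.6,-3.6,-0.2,0,0,0,8.5],[-1.6,-3.6,-0.2,0,0,0,8.5],[-1.6,-3.6,-0.2,0,0,0,8.5],[-1.6,-3.6,-0.2,0,0,0,8.5],[-1.6,-3.6,-0.2,0,0,0,8.5],[-1.6,-3.6,0,0,0,0,8.5],[-1.6,-3.6,0,0,0,0,8.5]]}}

```text
t: 1.2
eef_pos: [0.4125, 0.3049, 0.3305]
orientation: [[-0.987, 0.159, 0.0], [0.159, 0.987, 0.0], [-0.0, 0.0, -1.0]]
wrist_force: [1.7, 0.1, -0.4]
opening: 0.0852
```

{"method": "apply_moves", "body": {"moves": [[-1.6,-3.6,0,0,0,0,8.5],[-1.6,-3.6,0,0,0,0,8.5],[-1.6,-3.6,0,0,0,0,8.5],[-1.6,-3.6,0,0,0,0,8.5],[-1.6,-3.6,0,0,0,0,8.5],[0,0,0,0,0,0,8.5],[0,0,0,0,0,0,8.5]]}}

```text
t: 1.78
eef_pos: [0.4631, 0.1136, 0.3304]
orientation: [[-0.986, 0.165, 0.0], [0.165, 0.986, -0.0], [-0.0, -0.0, -1.0]]
wrist_force: [0.7, 0.7, -0.1]
opening: 0.0852
```

```bash
python3 - <<'E'
from h import *
s=status.sense();print(s['t'],s['eef_pos'],s['orientation'])
c=get('wrist');cv2.imwrite('pics/w1.png',c['color'][:,:,::-1])
np.save('w1M.npy',c['M'])
E
```

```text
1.7833 [0.4631 0.1136 0.3304] [[-0.9862  0.1655  0.0002]
 [ 0.1655  0.9862 -0.0004]
 [-0.0003 -0.0004 -1.    ]]
```

View pics/w1.png

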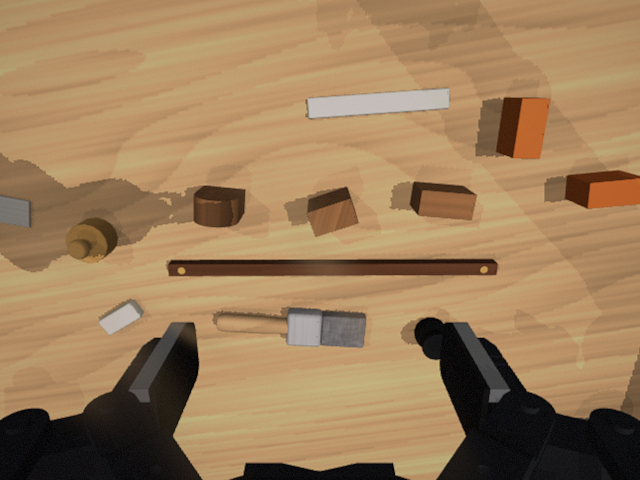

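The wrist view shows all three blocks: arch (218,205), tall (332,211) and wide (443,200). The strip is level at rows 260–275, from column 168 to 497. I'll zoom in for corners.

```bash
python3 - <<'E'
import cv2
im=cv2.imread('pics/w1.png')
cv2.imwrite('pics/w1a.png',cv2.resize(im[170:290,160:320],(800,600),interpolation=cv2.INTER_CUBIC))
cv2.imwrite('pics/w1b.png',cv2.resize(im[165:285,290:510],None,fx=3.6,fy=3.6,interpolation=cv2.INTER_CUBIC))
E
```

```text
(no output)
```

View pics/w1a.png

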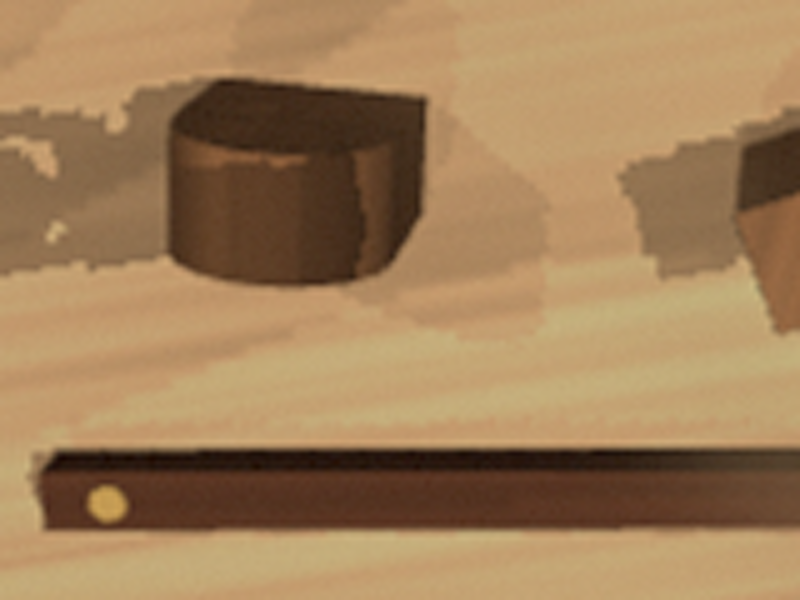

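View pics/w1b.png

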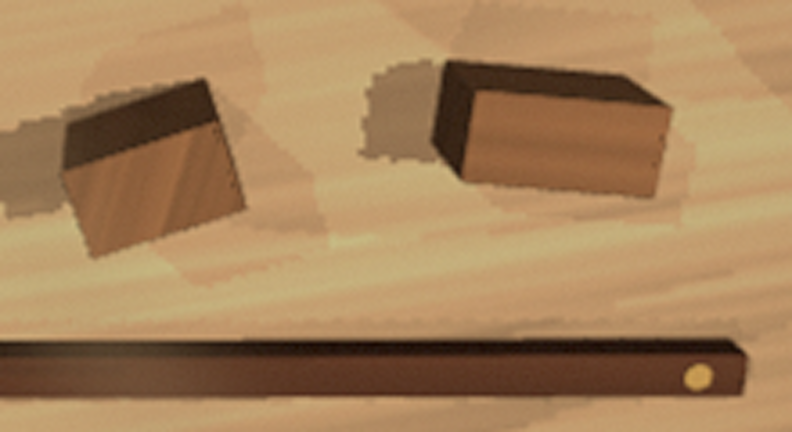

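```bash
python3 - <<'E'
from h import *
c=read_camera('wrist'); c['M']=np.load('w1M.npy')
def quad(n,pts,z,off,k):
    P=np.array([onz(c,u/k+off[0],v/k+off[1],z) for u,v in pts])
    print(n,'ctr',P.mean(0),'edges',[round(float(np.linalg.norm(P[i]-P[(i+1)%len(P)])),4) for i in range(len(P))])
    return P
o=(290,165)
P=quad('tall',[(65,170),(217,122),(245,209),(93,258)],.054,o,3.6)
d=P[1]-P[0]+P[2]-P[3];print('yaw',np.arctan2(-d[0],d[1]))
P=quad('wide',[(475,92),(671,107),(656,198),(465,182)],.042,o,3.6)
d=P[1]-P[0]+P[2]-P[3];print('yaw',np.arctan2(-d[0],d[1]))
a=(160,170)
P=quad('archfoot',[(220,78),(427,97),(424,210)],0,a,5)
d=P[1]-P[0];yw=np.arctan2(-d[0],d[1]);print('yaw',yw,'ctr',(P[0]+P[2])/2)
L=[onz(c,108/5+160,503/5+170,.015),onz(c,698/3.6+290,376/3.6+165,.015)]
d=L[1]-L[0];yw=np.arctan2(-d[0],d[1]);m=(L[0]+L[1])/2;print('strip screws',L,np.linalg.norm(d),'yaw',yw,'mid',m)
# near top edge of strip
E=[onz(c,55/5+160,470/5+170,.015),onz(c,730/3.6+290,354/3.6+165,.015)]
F=[onz(c,45/5+160,528/5+170,.015),onz(c,742/3.6+290,396/3.6+165,.015)]
xs=np.array([np.cos(yw),np.sin(yw),0]);ys=np.array([-xs[1],xs[0],0])
print('near/far rel',[(round((e-m)@xs,4),round((e-m)@ys,4)) for e in E+F])
ct=read_camera('top');ct['M']=np.linalg.inv(ct['world_to_cam'])
for p in L: print('reproj in top',proj(ct,p))
E
```

```text
tall ctr [0.4978 0.1222 0.054 ] edges [0.0418, 0.025, 0.0427, 0.0256]
yaw 0.1558237967165934
wide ctr [0.5073 0.2336 0.042 ] edges [0.0529, 0.0254, 0.0527, 0.025]
yaw -0.24823303586466813
archfoot ctr [0.4719 0.0186 0.    ] edges [0.0437, 0.0249, 0.0505]
yaw -0.26011108014027673 ctr [0.474  0.0105 0.    ]
strip screws [array([ 0.5414, -0.0508,  0.015 ]), array([0.5947, 0.2748, 0.015 ])] 0.3299076671124586 yaw -0.16214856091224444 mid [0.568 0.112 0.015]
near/far rel [(np.float64(-0.0078), np.float64(-0.1756)), (np.float64(-0.0072), np.float64(0.1737)), (np.float64(0.0059), np.float64(-0.1794)), (np.float64(0.0067), np.float64(0.1791))]
reproj in top [366.0565 248.6007]
reproj in top [212.7618 225.8384]
```

```bash
python3 - <<'E'
from h import *
S=np.array([.568,.112]);yw=-.162
xs=np.array([np.cos(yw),np.sin(yw)]);ys=np.array([-xs[1],xs[0]])
for n,p in dict(arch=(.474,.0105),tall=(.4978,.1222),wide=(.5073,.2336)).items():
    d=np.array(p)-S;print(n,'strip x,y',d@xs,d@ys)
go([.4978,.1222,.11],down(.156))
E
```

```text
arch strip x,y -0.07639805460108456 -0.11533250735664119
tall strip x,y -0.07092603030553764 -0.001256274292479462
wide strip x,y -0.07951838372753137 0.11021740629030004
turn [ 0.0006 -0.0002 -0.3137] shift_cm after turn [-3.5683 -0.1182 22.0258] before [-3.4379  0.9775 22.0252]
```

{"method": "apply_moves", "body": {"moves": [[0,0,0,0,0,-0.105,8.5],[0,0,0,0,0,-0.105,8.5],[0,0,0,0,0,-0.104,8.5],[-0.9,0,3.7,0,0,0,8.5],[-0.9,-0.1,3.7,0,0,0,8.5],[-0.9,0,3.7,0,0,0,8.5],[-0.9,0,3.7,0,0,0,8.5],[0,0,3.6,0,0,0,8.5],[0,0,3.6,0,0,0,8.5],[0,0,0,0,0,0,8.5],[0,0,0,0,0,0,8.5]]}}

```text
t: 2.85
eef_pos: [0.4968, 0.1223, 0.1088]
orientation: [[-0.988, -0.156, -0.005], [-0.156, 0.988, -0.001], [0.005, -0.0, -1.0]]
wrist_force: [-0.5, -0.2, 0.6]
opening: 0.0853
```

```bash
python3 - <<'E'
from h import *
go([.4978,.1222,.040],down(.156))
c=get('wrist');cv2.imwrite('pics/w2.png',c['color'][:,:,::-1])
E
```

```text
turn [-0.     -0.0051  0.001 ] shift_cm after turn [-0.095  -0.0233  6.8828] before [-0.13   -0.0232  6.8822]
```

View pics/w2.png

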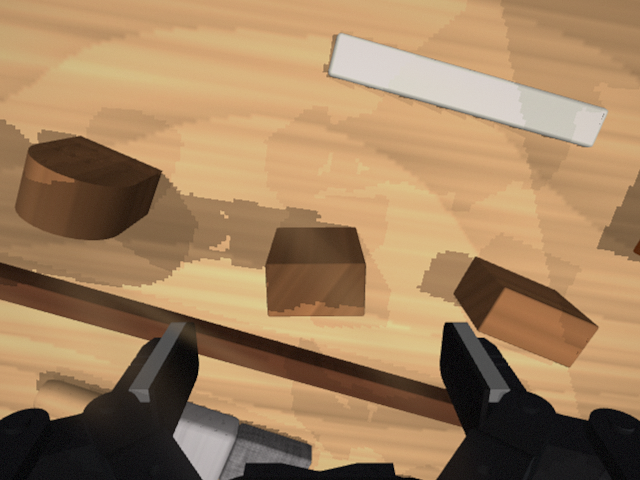

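The tall block sits square and centred between the fingers (columns 266–365), so I'll descend and grip.

{"method": "apply_moves", "body": {"moves": [[-0.1,0,2.5,0,0,0,8.5],[0,0,2.5,0,0,0,8.5],[0,0,1.8,0,0,0,8.5],[0,0,0,0,0,0,8.5],[0,0,0,0,0,0,3.5],[0,0,0,0,0,0,3.5],[0,0,0,0,0,0,3.5],[0,0,0,0,0,0,3.5],[0,0,0,0,0,0,3.5],[0,0,0,0,0,0,3.5]]}}

```text
t: 3.73
eef_pos: [0.5008, 0.1217, 0.0444]
orientation: [[-0.988, -0.154, 0.004], [-0.154, 0.988, 0.001], [-0.004, 0.001, -1.0]]
wrist_force: [-0.5, 0.2, 9.4]
opening: 0.0436
```

```bash
python3 - <<'E'
from h import *
s=status.sense();print(s['opening'],s['wrist_force'],s['eef_pos'])
S=np.array([.568,.112]);yw=-.162
xs=np.array([np.cos(yw),np.sin(yw)]);ys=np.array([-xs[1],xs[0]])
p=S-.020*xs-.001*ys
go([*p,s['eef_pos'][2]],down(yw))
E
```

```text
0.043571789336689946 [-0.4913  0.232   9.3802] [0.5008 0.1217 0.0444]
turn [0.0012 0.0037 0.3163] shift_cm after turn [-4.7848  0.0281  0.    ] before [-4.5561 -1.4616  0.0163]
```

{"method": "apply_moves", "body": {"moves": [[0,0,-0.3,0,0,0.08,3.5],[0,0,0,0,0,0.08,3.5],[0,0,0,0,0,0.08,3.5],[0,0,0,0,0,0.076,3.5],[-1.0,0,0,0,0,0,3.5],[-1.0,0,0,0,0,0,3.5],[-1.0,0,0,0,0,0,3.5],[-0.8,0,0,0,0,0,3.5],[-0.3,0,0,0,0,0,3.5],[0,0,0,0,0,0,3.5]]}}

```text
t: 4.57
eef_pos: [0.5417, 0.1142, 0.0454]
orientation: [[-0.987, 0.162, 0.002], [0.162, 0.987, 0.0], [-0.002, 0.0, -1.0]]
wrist_force: [0.5, -0.3, -0.9]
opening: 0.0429
```

```bash
python3 - <<'E'
from h import *
s=status.sense();print(s['opening'],s['wrist_force'],s['eef_pos'])
yw=-.162
S=np.array([.568,.112]);xs=np.array([np.cos(yw),np.sin(yw)]);ys=np.array([-xs[1],xs[0]])
p=S-.020*xs-.001*ys
go([*p,s['eef_pos'][2]],down(yw))
c=get('wrist');cv2.imwrite('pics/w3.png',c['color'][:,:,::-1])
c=get('scene');cv2.imwrite('pics/s3.png',cv2.resize(c['color'][150:330,220:460,::-1],None,fx=3.3,fy=3.3,interpolation=cv2.INTER_CUBIC))
E
```

```text
0.04294073314084645 [ 0.4605 -0.2618 -0.8922] [0.5417 0.1142 0.0454]
turn [ 0.0004  0.0018 -0.0004] shift_cm after turn [-0.6331  0.1087  0.    ] before [-0.633   0.109   0.0012]
```

View pics/w3.png

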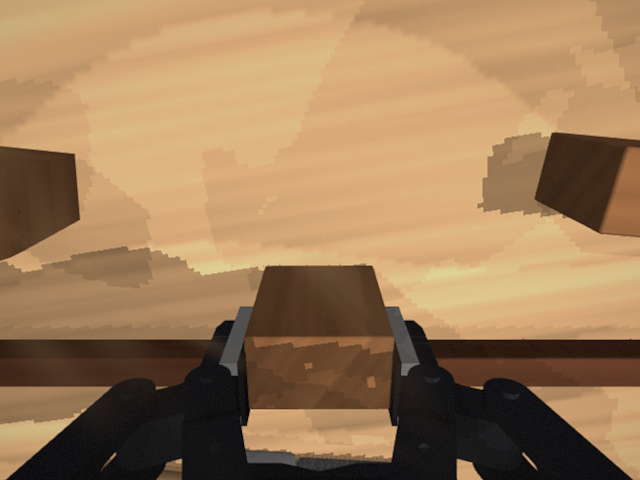

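View pics/s3.png

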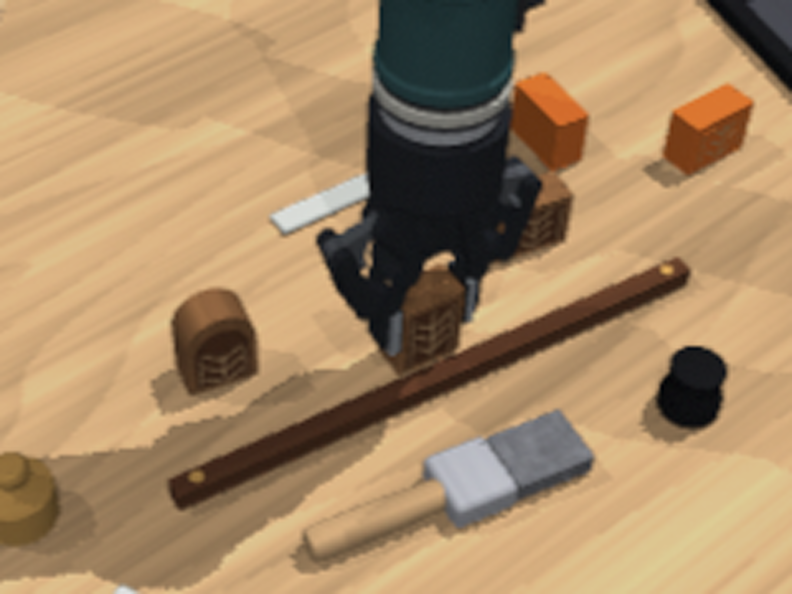

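The tall block is held upright, about 6 mm short of the strip. I'll creep forward until I feel contact.

{"method": "apply_moves", "body": {"moves": [[-0.2,0,0,0,0,0,3.5],[-0.2,0,0,0,0,0,3.5],[-0.1,0,0,0,0,0,3.5],[0,0,0,0,0,0,3.5],[0,0,0,0,0,0,3.5]]}}

```text
t: 5.08
eef_pos: [0.5448, 0.1138, 0.0453]
orientation: [[-0.987, 0.161, -0.0], [0.161, 0.987, -0.0], [0.0, -0.0, -1.0]]
wrist_force: [0.4, -0.1, -1.1]
opening: 0.0432
```

{"method": "apply_moves", "body": {"moves": [[-0.1,0,0,0,0,0,3.5],[0,0,0,0,0,0,3.5],[0,0,0,0,0,0,3.5]]}}

```text
t: 5.33
eef_pos: [0.5458, 0.1136, 0.0453]
orientation: [[-0.987, 0.161, 0.0], [0.161, 0.987, -0.0], [-0.0, -0.0, -1.0]]
wrist_force: [-0.1, 1.7, 0.1]
opening: 0.0433
```

{"method": "apply_moves", "body": {"moves": [[-0.1,0,0,0,0,0,3.5],[0,0,0,0,0,0,3.5],[0,0,0,0,0,0,3.5]]}}

```text
t: 5.58
eef_pos: [0.5469, 0.1134, 0.0453]
orientation: [[-0.987, 0.161, 0.0], [0.161, 0.987, -0.0], [-0.0, 0.0, -1.0]]
wrist_force: [-0.1, -0.5, -1.1]
opening: 0.0433
```

{"method": "apply_moves", "body": {"moves": [[-0.1,0,0,0,0,0,3.5],[0,0,0,0,0,0,3.5],[0,0,0,0,0,0,3.5]]}}

```text
t: 5.83
eef_pos: [0.5479, 0.1133, 0.0453]
orientation: [[-0.987, 0.161, 0.0], [0.161, 0.987, 0.0], [-0.0, 0.0, -1.0]]
wrist_force: [0.5, 0.6, -0.9]
opening: 0.0433
```

{"method": "apply_moves", "body": {"moves": [[-0.1,0,0,0,0,0,3.5],[0,0,0,0,0,0,3.5],[0,0,0,0,0,0,3.5]]}}

```text
t: 6.08
eef_pos: [0.5488, 0.1131, 0.0453]
orientation: [[-0.987, 0.161, 0.0], [0.161, 0.987, 0.0], [-0.0, 0.0, -1.0]]
wrist_force: [0.6, 0.1, -0.4]
opening: 0.0431
```

{"method": "apply_moves", "body": {"moves": [[-0.1,0,0,0,0,0,3.5],[0,0,0,0,0,0,3.5],[0,0,0,0,0,0,3.5]]}}

```text
t: 6.33
eef_pos: [0.5498, 0.113, 0.0453]
orientation: [[-0.987, 0.161, 0.0], [0.161, 0.987, -0.0], [-0.0, 0.0, -1.0]]
wrist_force: [-0.3, 0.5, -0.9]
opening: 0.0437
```

```bash
python3 - <<'E'
from h import *
c=get('scene');cv2.imwrite('pics/s4.png',cv2.resize(c['color'][200:290,290:410,::-1],None,fx=6.6,fy=6.6,interpolation=cv2.INTER_CUBIC))
E
```

```text
(no output)
```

View pics/s4.png

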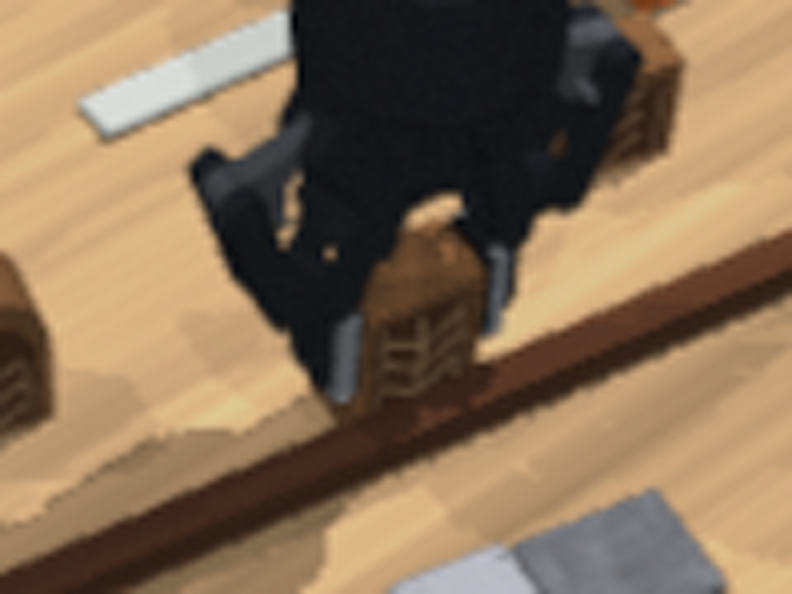

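{"method": "apply_moves", "body": {"moves": [[-0.1,0,0,0,0,0,3.5],[0,0,0,0,0,0,3.5],[0,0,0,0,0,0,3.5]]}}

```text
t: 6.63
eef_pos: [0.5507, 0.1128, 0.0453]
orientation: [[-0.987, 0.161, -0.0], [0.161, 0.987, -0.0], [0.0, -0.0, -1.0]]
wrist_force: [-0.4, 0.3, -0.3]
opening: 0.0432
```

{"method": "apply_moves", "body": {"moves": [[-0.1,0,0,0,0,0,3.5],[0,0,0,0,0,0,3.5],[0,0,0,0,0,0,3.5]]}}

```text
t: 6.88
eef_pos: [0.5508, 0.1128, 0.0452]
orientation: [[-0.987, 0.161, -0.002], [0.161, 0.987, 0.0], [0.002, -0.0, -1.0]]
wrist_force: [-2.6, 0.2, 0.3]
opening: 0.043
```

{"method": "apply_moves", "body": {"moves": [[-0.1,0,0,0,0,0,3.5],[0,0,0,0,0,0,3.5],[0,0,0,0,0,0,3.5]]}}

```text
t: 7.13
eef_pos: [0.551, 0.1127, 0.0451]
orientation: [[-0.987, 0.161, -0.004], [0.161, 0.987, 0.0], [0.003, -0.001, -1.0]]
wrist_force: [-4.9, 1.3, 2.4]
opening: 0.0431
```

{"method": "apply_moves", "body": {"moves": [[0.1,0,0.1,0,0,0,3.5],[0,0,0,0,0,0,5.0],[0,0,0,0,0,0,6.5],[0,0,0,0,0,0,8.5],[0,0,0,0,0,0,8.5],[0,0,-2,0,0,0,8.5],[0,0,-3,0,0,0,8.5],[0,0,-3,0,0,0,8.5],[0,0,0,0,0,0,8.5]]}}

```text
t: 7.88
eef_pos: [0.5559, 0.113, 0.1292]
orientation: [[-0.987, 0.162, 0.011], [0.162, 0.987, 0.002], [-0.01, 0.004, -1.0]]
wrist_force: [0.0, 0.2, -0.0]
opening: 0.0851
```

```bash
python3 - <<'E'
from h import *
go([.5073,.2336,.115],down(-.248))
c=get('wrist');cv2.imwrite('pics/w5.png',c['color'][:,:,::-1])
E
```

```text
turn [0.0043 0.0099 0.0856] shift_cm after turn [ 7.671  10.4999  1.4152] before [ 6.7594 11.1119  1.39  ]
```

View pics/w5.png

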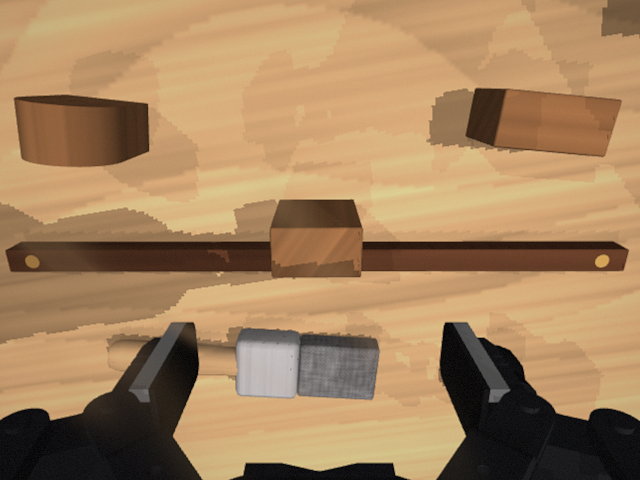

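```bash
python3 - <<'E'
from h import *
c=get('wrist')
S=np.array([.568,.112]);yw=-.162
xs=np.array([np.cos(yw),np.sin(yw)]);ys=np.array([-xs[1],xs[0]])
def q(n,pts,z):
    P=np.array([onz(c,u,v,z) for u,v in pts]);m=P.mean(0);d=P[1]-P[0]+P[2]-P[3];print(n,m,'strip',(m[:2]-S)@xs,(m[:2]-S)@ys,'yaw',np.arctan2(-d[0],d[1]),[round(float(np.linalg.norm(P[i]-P[(i+1)%4])),4) for i in range(4)])
q('wide',[(505,90),(621,100),(606,156),(496,147)],.042)
q('tall',[(271,228),(362,228),(361,276),(271,276)],.054)
L=[onz(c,32,262,.015),onz(c,602,261,.015)];print(L,np.mean(L,0),np.linalg.norm(L[1]-L[0]))
E
```

```text
wide [0.5054 0.2321 0.042 ] strip -0.08114484340230832 0.10838890121237953 yaw -0.24252629464070716 [0.0528, 0.025, 0.0522, 0.025]
tall [0.545  0.1143 0.054 ] strip -0.023103761347769487 -0.001407807767828917 yaw -0.16346040329814496 [0.0422, 0.0244, 0.0435, 0.0244]
[array([ 0.5394, -0.0502,  0.015 ]), array([0.5921, 0.2732, 0.015 ])] [0.5658 0.1115 0.015 ] 0.32775882190326583
```

{"method": "apply_moves", "body": {"moves": [[0,0,0,0.004,0.01,0.08,8.5],[2.6,3.0,0,0,0,0,8.5],[2.6,3.0,0,0,0,0,8.5],[2.5,3.0,0,0,0,0,8.5],[0,1.5,1.0,0,0,0,8.5],[0,0,2.0,0,0,0,8.5],[0,0,0,0,0,0,8.5],[0,0,0,0,0,0,8.5]]}}

```text
t: 8.65
eef_pos: [0.5007, 0.2319, 0.0929]
orientation: [[-0.971, 0.24, -0.014], [0.24, 0.971, -0.005], [0.013, -0.008, -1.0]]
wrist_force: [-0.9, -0.4, 0.6]
opening: 0.0852
```

```bash
python3 - <<'E'
from h import *
go([.5065,.2335,.038],down(-.245))
c=get('wrist');cv2.imwrite('pics/w6.png',c['color'][:,:,::-1])
E
```

```text
turn [-0.0078 -0.0127  0.0031] shift_cm after turn [-0.527   0.2965  5.4871] before [-0.5975  0.3374  5.4776]
```

View pics/w6.png

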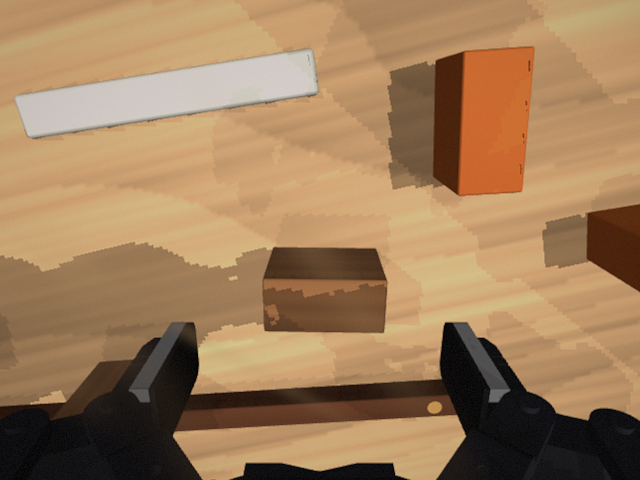

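{"method": "apply_moves", "body": {"moves": [[-0.5,0.25,0,-0.004,-0.01,0,8.5],[0,0,2.0,0,0,0,8.5],[0,0,2.0,0,0,0,8.5],[0,0,1.1,0,0,0,8.5],[0,0,0,0,0,0,8.5],[0,0,0,0,0,0,4.5],[0,0,0,0,0,0,4.5],[0,0,0,0,0,0,4.5],[0,0,0,0,0,0,4.5],[0,0,0,0,0,0,4.5],[0,0,0,0,0,0,4.5]]}}

```text
t: 9.62
eef_pos: [0.5083, 0.2343, 0.0449]
orientation: [[-0.971, 0.24, 0.002], [0.24, 0.971, 0.0], [-0.002, 0.001, -1.0]]
wrist_force: [0.0, -0.4, 6.1]
opening: 0.0526
```

```bash
python3 - <<'E'
from h import *
s=status.sense();print(s['opening'],s['wrist_force'],s['eef_pos'])
S=np.array([.568,.112]);yw=-.162
xs=np.array([np.cos(yw),np.sin(yw)]);ys=np.array([-xs[1],xs[0]])
p=S-.020*xs+.109*ys
go([*p,s['eef_pos'][2]],down(yw))
E
```

```text
0.05258073515594882 [ 0.0483 -0.4047  6.1431] [0.5083 0.2343 0.0449]
turn [ 0.0009  0.0023 -0.0802] shift_cm after turn [-5.8639 -0.2065  0.    ] before [-5.8616  0.264   0.0134]
```

{"method": "apply_moves", "body": {"moves": [[0,0,-0.25,0,0,-0.08,4.5],[-1.0,0,0,0,0,0,4.5],[-1.2,0,0,0,0,0,4.5],[-1.2,0,0,0,0,0,4.5],[-1.0,0,0,0,0,0,4.5],[-0.7,0,0,0,0,0,4.5],[-0.3,0,0,0,0,0,4.5],[-0.1,0,0,0,0,0,4.5],[0,0,0,0,0,0,4.5],[0,0,0,0,0,0,4.5]]}}

```text
t: 10.45
eef_pos: [0.5607, 0.2254, 0.0458]
orientation: [[-0.987, 0.161, -0.001], [0.161, 0.987, -0.001], [0.001, -0.001, -1.0]]
wrist_force: [-0.5, 0.2, -1.0]
opening: 0.0528
```

{"method": "apply_moves", "body": {"moves": [[-0.2,0,0,0,0,0,4.5],[0,0,0,0,0,0,4.5],[0,0,0,0,0,0,4.5]]}}

```text
t: 10.7
eef_pos: [0.5633, 0.2251, 0.0461]
orientation: [[-0.987, 0.161, -0.0], [0.161, 0.987, -0.0], [-0.0, -0.0, -1.0]]
wrist_force: [-0.5, 0.6, -1.5]
opening: 0.0526
```

{"method": "apply_moves", "body": {"moves": [[-0.1,0,0,0,0,0,4.5],[0,0,0,0,0,0,4.5],[0,0,0,0,0,0,4.5]]}}

```text
t: 10.95
eef_pos: [0.5645, 0.2249, 0.0461]
orientation: [[-0.987, 0.161, 0.0], [0.161, 0.987, -0.0], [-0.0, -0.0, -1.0]]
wrist_force: [-0.4, 0.1, 0.1]
opening: 0.0525
```

{"method": "apply_moves", "body": {"moves": [[-0.1,0,0,0,0,0,4.5],[0,0,0,0,0,0,4.5],[0,0,0,0,0,0,4.5]]}}

```text
t: 11.2
eef_pos: [0.5656, 0.2246, 0.0461]
orientation: [[-0.987, 0.161, 0.0], [0.161, 0.987, -0.0], [-0.0, -0.0, -1.0]]
wrist_force: [0.3, -0.3, -1.3]
opening: 0.053
```

{"method": "apply_moves", "body": {"moves": [[-0.15,0,0,0,0,0,4.5],[0,0,0,0,0,0,4.5],[0,0,0,0,0,0,4.5]]}}

```text
t: 11.45
eef_pos: [0.5669, 0.2244, 0.046]
orientation: [[-0.987, 0.161, -0.0], [0.161, 0.987, -0.0], [0.0, -0.0, -1.0]]
wrist_force: [-1.3, 0.4, -0.5]
opening: 0.0531
```

{"method": "apply_moves", "body": {"moves": [[-0.1,0,0,0,0,0,4.5],[0,0,0,0,0,0,4.5],[0,0,0,0,0,0,4.5]]}}

```text
t: 11.7
eef_pos: [0.567, 0.2244, 0.0459]
orientation: [[-0.987, 0.161, -0.002], [0.161, 0.987, -0.001], [0.002, -0.001, -1.0]]
wrist_force: [-3.1, 0.8, -0.2]
opening: 0.053
```

{"method": "apply_moves", "body": {"moves": [[-0.1,0,0,0,0,0,4.5],[0,0,0,0,0,0,4.5],[0,0,0,0,0,0,4.5]]}}

```text
t: 11.95
eef_pos: [0.5671, 0.2243, 0.0458]
orientation: [[-0.987, 0.161, -0.004], [0.161, 0.987, -0.001], [0.003, -0.001, -1.0]]
wrist_force: [-5.2, 0.3, 1.7]
opening: 0.0529
```

{"method": "apply_moves", "body": {"moves": [[0.1,0,0.05,0,0,0,4.5],[0,0,0,0,0,0,6.0],[0,0,0,0,0,0,7.5],[0,0,0,0,0,0,8.5],[0,0,0,0,0,0,8.5],[0,0,-2,0,0,0,8.5],[0,0,-4,0,0,0,8.5],[0,0,-4,0,0,0,8.5],[2.0,-3.0,0,0,0,0,8.5],[2.0,-3.0,0,0,0,0,8.5],[2.0,-3.0,0,0,0,0,8.5],[0,-3.5,0,0,0,0,8.5]]}}

```text
t: 12.95
eef_pos: [0.4843, 0.1111, 0.1457]
orientation: [[-0.988, 0.157, -0.003], [0.157, 0.988, 0.0], [0.003, -0.0, -1.0]]
wrist_force: [0.3, -0.1, 0.3]
opening: 0.0845
```

{"method": "apply_moves", "body": {"moves": [[0,-3.5,0,0,0,0.05,8.5],[0,-3.5,0,0,0,0.05,8.5],[0,-2.5,0,0,0,0,8.5],[0,0,0,0,0,0,8.5],[0,0,0,0,0,0,8.5],[0,0,0,0,0,0,8.5]]}}

```text
t: 13.45
eef_pos: [0.4702, 0.0182, 0.1459]
orientation: [[-0.966, 0.259, 0.002], [0.259, 0.966, 0.0], [-0.002, 0.001, -1.0]]
wrist_force: [0.1, 0.1, -0.1]
opening: 0.0847
```

```bash
python3 - <<'E'
from h import *
s=status.sense();print(s['opening'],s['eef_pos'],s['orientation'])
c=get('wrist');cv2.imwrite('pics/w7.png',c['color'][:,:,::-1])
np.save('w7M.npy',c['M'])
E
```

```text
0.08469240748503949 [0.4702 0.0182 0.1459] [[-0.966   0.2586  0.002 ]
 [ 0.2586  0.966   0.    ]
 [-0.0019  0.0005 -1.    ]]
```

View pics/w7.png

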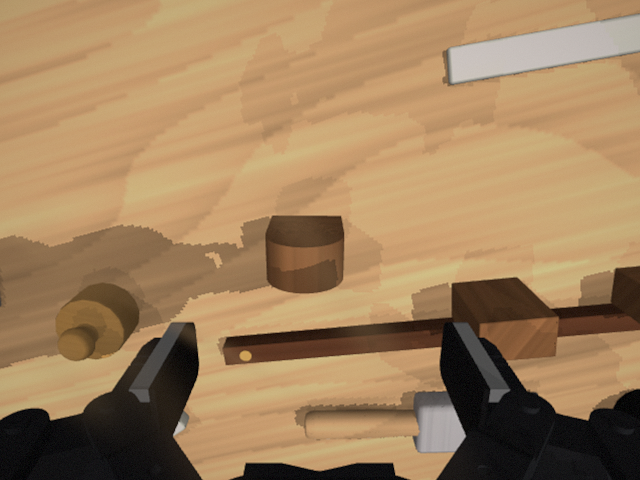

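```bash
python3 - <<'E'
from h import *
s=status.sense()
c=read_camera('wrist'); c['M']=np.load('w7M.npy')
a=onz(c,272,216,0);b=onz(c,342,216,0);d=b-a;yw=np.arctan2(-d[0],d[1]);print(a,b,np.linalg.norm(d),yw)
m=(a+b)/2+.013*np.array([np.cos(yw),np.sin(yw),0]);print(m)
# ridge from height 58: front and back at apex
print('apex',onz(c,305,245,.058),onz(c,305,292,.058))
go([*m[:2],.040],down(-.262))
E
```

```text
[ 0.456  -0.0079  0.    ] [0.4675 0.0351 0.    ] 0.04448616013228101 -0.2619630339961837
[0.4743 0.0102 0.    ]
apex [0.4602 0.0145 0.058 ] [0.4856 0.0074 0.058 ]
turn [0.0006 0.0013 0.0027] shift_cm after turn [-0.6375 -0.7539 10.5749] before [-0.6215 -0.762  10.5752]
```

{"method": "apply_moves", "body": {"moves": [[-0.2,-0.4,2.5,0,0,0,8.5],[-0.2,-0.35,2.5,0,0,0,8.5],[0,0,2.5,0,0,0,8.5],[0,0,2.2,0,0,0,8.5],[0,0,1.2,0,0,0,8.5],[0,0,0,0,0,0,8.5],[0,0,0,0,0,0,8.5],[0,0,0,0,0,0,8.5]]}}

```text
t: 14.22
eef_pos: [0.4717, 0.0102, 0.0371]
orientation: [[-0.966, 0.257, 0.001], [0.257, 0.966, -0.0], [-0.001, 0.0, -1.0]]
wrist_force: [-0.7, -0.1, -0.5]
opening: 0.085
```

```bash
python3 - <<'E'
from h import *
go([.474,.010,.036],down(-.262))
c=get('wrist');cv2.imwrite('pics/w8.png',c['color'][:,:,::-1])
E
```

```text
turn [0.0002 0.0012 0.0016] shift_cm after turn [-0.223   0.0417  0.1101] before [-0.223   0.0413  0.1104]
```

View pics/w8.png

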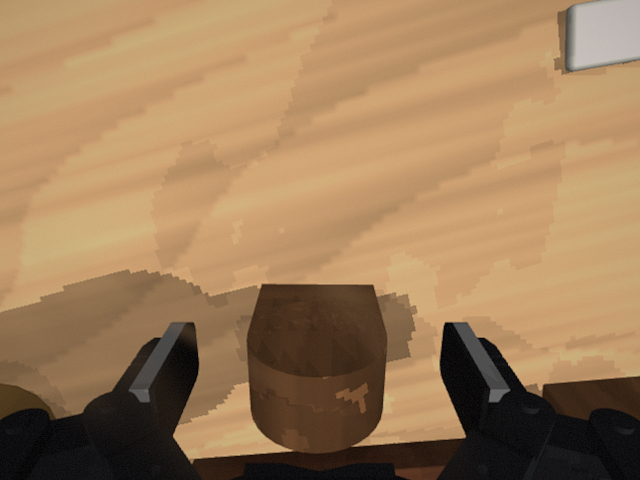

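The arch block is centred between the fingers (columns 248–386), so I'll close on it.

{"method": "apply_moves", "body": {"moves": [[-0.05,0,0,0,0,0,3.5],[0,0,0,0,0,0,3.5],[0,0,0,0,0,0,3.5],[0,0,0,0,0,0,3.5],[0,0,0,0,0,0,3.5],[0,0,0,0,0,0,3.5]]}}

```text
t: 14.77
eef_pos: [0.472, 0.0093, 0.0375]
orientation: [[-0.966, 0.259, 0.001], [0.259, 0.966, -0.0], [-0.001, 0.0, -1.0]]
wrist_force: [-0.9, 0.6, 6.0]
opening: 0.043
```

```bash
python3 - <<'E'
from h import *
s=status.sense();print(s['opening'],s['wrist_force'],s['eef_pos'])
S=np.array([.568,.112]);yw=-.162
xs=np.array([np.cos(yw),np.sin(yw)]);ys=np.array([-xs[1],xs[0]])
p=S-.020*xs-.115*ys
go([*p,s['eef_pos'][2]],down(yw))
E
```

```text
0.042962755301802595 [-0.8562  0.6306  6.0148] [0.472  0.0093 0.0375]
turn [ 0.0001  0.0014 -0.0999] shift_cm after turn [-5.8211  0.1867  0.    ] before [-5.7734  0.7665  0.0084]
```

{"method": "apply_moves", "body": {"moves": [[0,0,-0.2,0,0,-0.1,3.5],[-1.0,0,0,0,0,0,3.5],[-1.2,0,0,0,0,0,3.5],[-1.2,0,0,0,0,0,3.5],[-0.9,0,0,0,0,0,3.5],[-0.5,0,0,0,0,0,3.5],[-0.2,0,0,0,0,0,3.5],[-0.1,0,0,0,0,0,3.5],[0,0,0,0,0,0,3.5],[0,0,0,0,0,0,3.5]]}}

```text
t: 15.6
eef_pos: [0.521, 0.0011, 0.0385]
orientation: [[-0.987, 0.161, -0.001], [0.161, 0.987, -0.0], [0.001, -0.001, -1.0]]
wrist_force: [0.1, 0.9, 0.3]
opening: 0.0432
```

{"method": "apply_moves", "body": {"moves": [[-0.2,0,0,0,0,0,3.5],[0,0,0,0,0,0,3.5],[0,0,0,0,0,0,3.5]]}}

```text
t: 15.85
eef_pos: [0.5238, 0.0007, 0.0387]
orientation: [[-0.987, 0.161, 0.0], [0.161, 0.987, -0.0], [-0.0, -0.0, -1.0]]
wrist_force: [0.1, -0.0, 0.5]
opening: 0.0433
```

{"method": "apply_moves", "body": {"moves": [[-0.1,0,0,0,0,0,3.5],[0,0,0,0,0,0,3.5],[0,0,0,0,0,0,3.5]]}}

```text
t: 16.1
eef_pos: [0.5249, 0.0006, 0.0387]
orientation: [[-0.987, 0.161, 0.0], [0.161, 0.987, -0.0], [-0.0, -0.0, -1.0]]
wrist_force: [-0.9, 0.0, -1.0]
opening: 0.0432
```

{"method": "apply_moves", "body": {"moves": [[-0.1,0,0,0,0,0,3.5],[0,0,0,0,0,0,3.5],[0,0,0,0,0,0,3.5]]}}

```text
t: 16.35
eef_pos: [0.5259, 0.0004, 0.0386]
orientation: [[-0.987, 0.161, 0.0], [0.161, 0.987, -0.0], [-0.0, -0.0, -1.0]]
wrist_force: [0.1, -1.0, -1.0]
opening: 0.0432
```

{"method": "apply_moves", "body": {"moves": [[-0.1,0,0,0,0,0,3.5],[0,0,0,0,0,0,3.5],[0,0,0,0,0,0,3.5]]}}

```text
t: 16.6
eef_pos: [0.5269, 0.0002, 0.0387]
orientation: [[-0.987, 0.161, 0.0], [0.161, 0.987, -0.0], [-0.0, -0.0, -1.0]]
wrist_force: [0.7, 0.1, -0.4]
opening: 0.0431
```

{"method": "apply_moves", "body": {"moves": [[-0.1,0,0,0,0,0,3.5],[0,0,0,0,0,0,3.5],[0,0,0,0,0,0,3.5]]}}

```text
t: 16.85
eef_pos: [0.5273, 0.0001, 0.0386]
orientation: [[-0.987, 0.161, -0.001], [0.161, 0.987, -0.0], [0.001, -0.0, -1.0]]
wrist_force: [-0.9, -0.8, -0.2]
opening: 0.0426
```

{"method": "apply_moves", "body": {"moves": [[-0.1,0,0,0,0,0,3.5],[0,0,0,0,0,0,3.5],[0,0,0,0,0,0,3.5]]}}

```text
t: 17.1
eef_pos: [0.5274, 0.0001, 0.0385]
orientation: [[-0.987, 0.161, -0.003], [0.161, 0.987, -0.0], [0.003, -0.001, -1.0]]
wrist_force: [-3.6, 0.3, 1.5]
opening: 0.0432
```

{"method": "apply_moves", "body": {"moves": [[-0.1,0,0,0,0,0,3.5],[0,0,0,0,0,0,3.5],[0,0,0,0,0,0,3.5]]}}

```text
t: 17.35
eef_pos: [0.5275, -0.0, 0.0384]
orientation: [[-0.987, 0.161, -0.005], [0.161, 0.987, -0.0], [0.004, -0.001, -1.0]]
wrist_force: [-5.2, 1.5, 3.0]
opening: 0.0428
```

All three should now be against the strip. I'll release and check before picking up.

{"method": "apply_moves", "body": {"moves": [[0.1,0,0.05,0,0,0,3.5],[0.05,0,0,0,0,0,5.0],[0,0,0,0,0,0,6.5],[0,0,0,0,0,0,8.5],[0,0,0,0,0,0,8.5],[0,0,-2,0,0,0,8.5],[0,0,-4,0,0,0,8.5],[0,0,-4,0,0,0,8.5],[0,2.5,-4,0,0,0,8.5],[0,2.5,-4,0,0,0,8.5],[0,2.5,-4,0,0,0,8.5],[0,2.5,-3,0,0,0,8.5]]}}

```text
t: 18.35
eef_pos: [0.5438, 0.0903, 0.2773]
orientation: [[-0.987, 0.163, 0.004], [0.163, 0.987, -0.0], [-0.004, 0.001, -1.0]]
wrist_force: [0.1, 1.1, 0.0]
opening: 0.0847
```

{"method": "apply_moves", "body": {"moves": [[0,0,0,0,0,0,8.5],[0,0,0,0,0,0,8.5],[0,0,0,0,0,0,8.5],[0,0,0,0,0,0,8.5]]}}

```text
t: 18.68
eef_pos: [0.5418, 0.0886, 0.2727]
orientation: [[-0.987, 0.163, -0.003], [0.163, 0.987, -0.002], [0.002, -0.002, -1.0]]
wrist_force: [-0.8, 0.6, -0.8]
opening: 0.0848
```

```bash
python3 - <<'E'
from h import *
s=status.sense();print(s['opening'],s['eef_pos'],s['orientation'])
c=get('wrist');cv2.imwrite('pics/w9.png',cv2.resize(c['color'][60:320,:,::-1],(800,325)))
np.save('w9M.npy',c['M']);cv2.imwrite('pics/w9r.png',c['color'][:,:,::-1])
c=get('scene');cv2.imwrite('pics/s9.png',cv2.resize(c['color'][190:310,260:440,::-1],None,fx=4.4,fy=4.4,interpolation=cv2.INTER_CUBIC))
E
```

```text
0.08478263512702883 [0.5418 0.0886 0.2727] [[-0.9866  0.1629 -0.0027]
 [ 0.1629  0.9866 -0.0018]
 [ 0.0024 -0.0022 -1.    ]]
```

View pics/w9r.png

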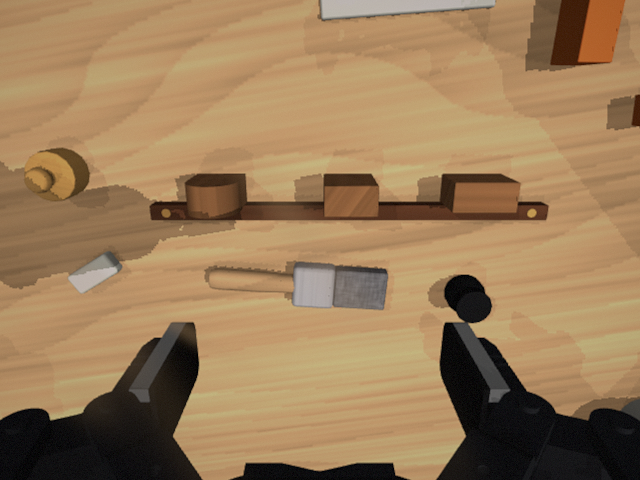

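View pics/s9.png

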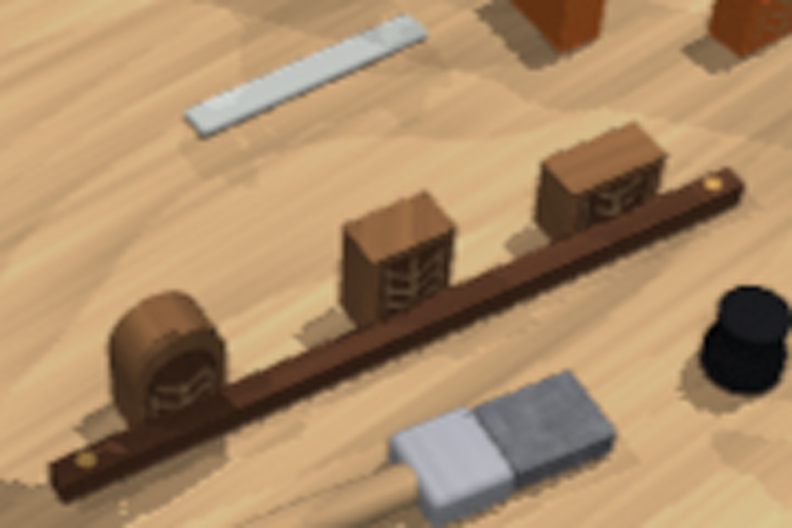

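```bash
python3 - <<'E'
from h import *
c=get('top')
f=lambda u,v:(u/5+440,v/5+50)
P=[onz(c,*f(*p),.015) for p in[(122,240),(112,490),(430,513)]]
print(P,np.linalg.norm(P[0]-P[1]),np.linalg.norm(P[2]-P[1]))
d=P[1]-P[2];print('yaw',np.arctan2(-d[0],d[1]))
for z in(.2,.24,.28):print('lens',onz(c,*f(480,345),z))
E
```

```text
[array([ 0.8837, -0.2828,  0.015 ]), array([ 0.764 , -0.2697,  0.015 ]), array([ 0.7513, -0.4082,  0.015 ])] 0.12044241793586119 0.139082630824702
yaw -0.09101097871370133
lens [ 0.7404 -0.3443  0.2   ]
lens [ 0.7209 -0.324   0.24  ]
lens [ 0.7014 -0.3037  0.28  ]
```

```bash
cat >> h.py <<'E'
def pitch(yaw,th):
    f=np.array([np.cos(yaw),np.sin(yaw),0]);u=np.array([0,0,1.]);x=-(np.cos(th)*f+np.sin(th)*u);z=np.sin(th)*f-np.cos(th)*u
    return np.stack([x,np.cross(z,x),z],1)
E
python3 - <<'E'
from h import *
c=read_camera('wrist');he=c['hand_eye']
for th in(.35,.6,.8):
  for p in([.45,-.30,.3],[.45,-.30,.38],[.40,-.3,.3]):
    T=np.eye(4);T[:3,:3]=pitch(-.091,th);T[:3,3]=p;c['M']=T@he
    print(th,p,proj(c,[.728,-.337,.22]),proj(c,[.764,-.27,.0]))
E
```

```text
0.35 [0.45, -0.3, 0.3] [304.6972 474.7029] [362.6436 307.2076]
0.35 [0.45, -0.3, 0.38] [306.6883 391.5818] [358.3114 265.688 ]
0.35 [0.4, -0.3, 0.3] [310.5869 497.184 ] [363.6234 331.3602]
0.6 [0.45, -0.3, 0.3] [305.8509 387.7008] [362.6738 225.3961]
0.6 [0.45, -0.3, 0.38] [307.19   311.6709] [359.2598 181.1832]
0.6 [0.4, -0.3, 0.3] [311.3511 402.6817] [363.017  247.2557]
0.8 [0.45, -0.3, 0.3] [306.2963 325.5216] [364.2399 158.8435]
0.8 [0.45, -0.3, 0.38] [307.2096 251.1144] [361.5722 109.6257]
0.8 [0.4, -0.3, 0.3] [311.6586 336.3761] [364.093  180.1972]
```

```bash
python3 - <<'E'
from h import *
go([.45,-.30,.36],pitch(-.091,.65))
E
```

```text
turn [-0.0252 -0.6518 -0.0694] shift_cm after turn [ -0.7648 -39.5732 -10.3587] before [  2.7937 -39.8949  -8.6326]
```

{"method": "apply_moves", "body": {"moves": [[0.25,-3.63,-0.78,0,0,0,8.5],[0.25,-3.63,-0.78,0,0,0,8.5],[0.25,-3.63,-0.78,0,0,0,8.5],[0.25,-3.63,-0.78,0,0,0,8.5],[0.25,-3.63,-0.78,0,0,0,8.5],[0.25,-3.63,-0.78,0,0,0,8.5],[0.25,-3.63,-0.78,0,0,0,8.5],[0.25,-3.63,-0.78,0,0,0,8.5],[0.25,-3.63,-0.78,0,0,0,8.5],[0.25,-3.63,-0.78,0,0,0,8.5],[0.25,-3.63,-0.78,0,0,0,8.5]]}}

```text
t: 19.8
eef_pos: [0.4502, -0.3014, 0.3599]
orientation: [[-0.987, 0.162, -0.001], [0.162, 0.987, 0.0], [0.001, -0.0, -1.0]]
wrist_force: [0.2, -0.1, 0.1]
opening: 0.0848
```

{"method": "apply_moves", "body": {"moves": [[0,0,0,-0.004,-0.109,-0.0115,8.5],[0,0,0,-0.004,-0.109,-0.0115,8.5],[0,0,0,-0.004,-0.109,-0.0115,8.5],[0,0,0,-0.004,-0.109,-0.0115,8.5],[0,0,0,-0.004,-0.109,-0.0115,8.5],[0,0,0,-0.004,-0.109,-0.0115,8.5],[0,0,0,0,0,0,8.5],[0,0,0,0,0,0,8.5],[0,0,0,0,0,0,8.5],[0,0,0,0,0,0,8.5]]}}

```text
t: 20.63
eef_pos: [0.4542, -0.2971, 0.3603]
orientation: [[-0.834, 0.09, 0.545], [0.081, 0.996, -0.04], [-0.546, 0.011, -0.837]]
wrist_force: [0.5, -0.6, -0.1]
opening: 0.0849
```

```bash
python3 - <<'E'
from h import *
s=status.sense();print(s['t'],s['eef_pos'],s['joint_velocities'])
go([.45,-.30,.36],pitch(-.091,.65))
c=get('wrist');cv2.imwrite('pics/w10.png',c['color'][:,:,::-1])
np.save('w10M.npy',c['M']); print(proj(c,[.728,-.337,.22]))
c=get('top');cv2.imwrite('pics/t10.png',c['color'][:,:,::-1])
E
```

```text
20.6333 [ 0.4542 -0.2971  0.3603] [-0.0059 -0.0007  0.0001 -0.0013 -0.0145 -0.0022  0.0159]
turn [ 0.0097 -0.0719 -0.0052] shift_cm after turn [ 0.3314 -0.3233 -0.2182] before [ 0.3447 -0.323  -0.197 ]
[301.8519 334.405 ]
```

View pics/w10.png

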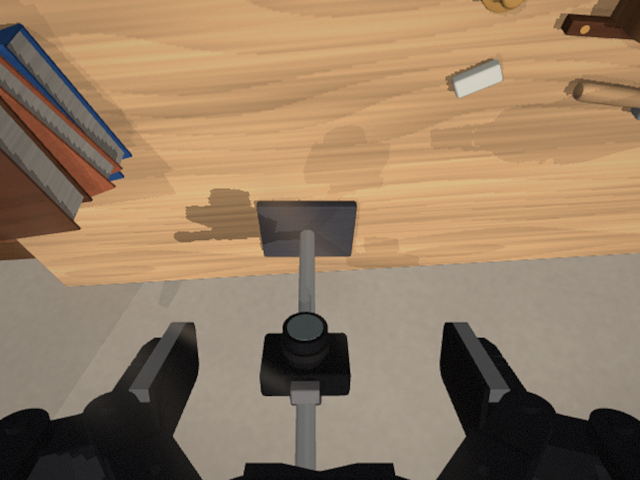

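```bash
python3 - <<'E'
import cv2
im=cv2.imread('pics/w10.png')
cv2.imwrite('pics/w10z.png',cv2.resize(im[190:410,240:380],(509,800))[:600]) 
cv2.imwrite('pics/w10a.png',cv2.resize(im[190:270,240:370],None,fx=6,fy=6,interpolation=cv2.INTER_CUBIC))
cv2.imwrite('pics/w10b.png',cv2.resize(im[300:410,240:370],None,fx=5.4,fy=5.4,interpolation=cv2.INTER_CUBIC))
E
```

```text
(no output)
```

View pics/w10a.png

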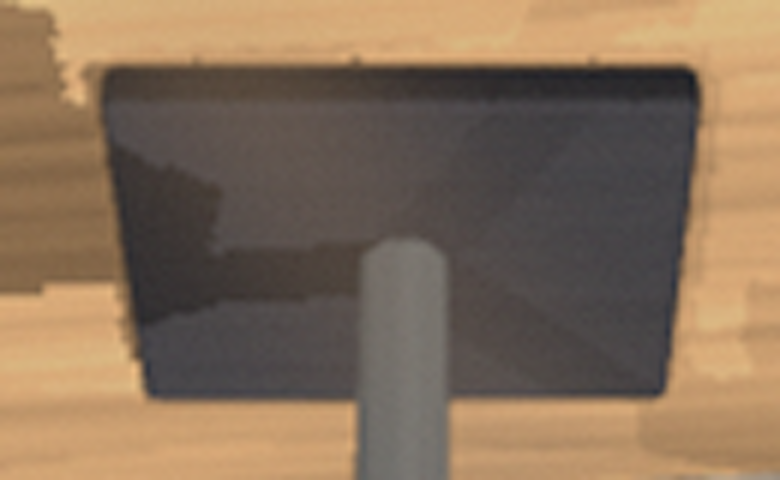

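View pics/w10b.png

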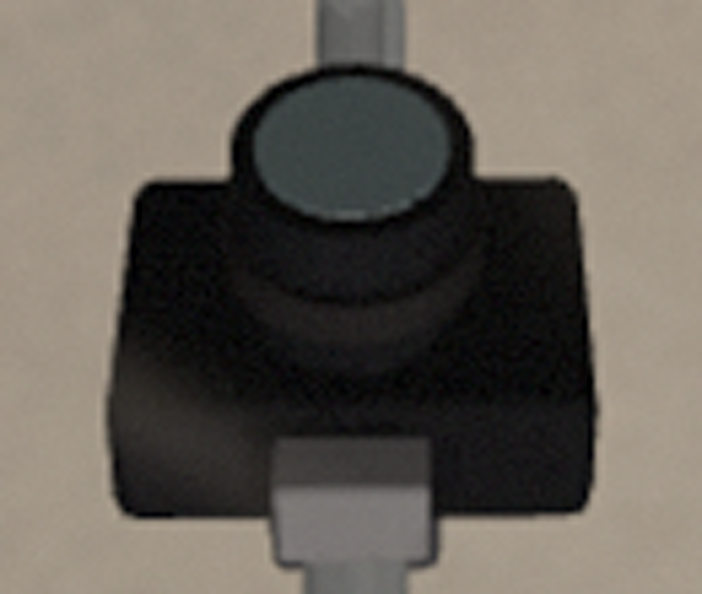

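```bash
python3 - <<'E'
from h import *
c=read_camera('wrist');c['M']=np.load('w10M.npy')
f=lambda u,v:(u/6+240,v/6+190)
for z,pts in((0,[(105,68),(697,68)]),(.012,[(105,100),(697,100),(665,396),(148,396)]),(.015,[(105,100),(697,100),(665,396),(148,396)])):
    P=np.array([onz(c,*f(*p),z) for p in pts]);d=P[1]-P[0]
    print(z,P[:, :2].tolist(),'len',np.linalg.norm(d),'yaw',np.arctan2(-d[0],d[1]),P.mean(0), np.linalg.norm(P[-1]-P[0]))
lu,lv=352/5.4+240,148/5.4+300
for yaw,col in((-.091,(.8175,-.3455)),(-.08,(.8175,-.3455))):
    F=np.array([np.cos(yaw),np.sin(yaw)]);O=np.array(col)-.231*F
    o,d=ray(c,lu,lv);t=((O+.141*F-o[:2])@F)/(d[:2]@F);p=o+d*t;print('lens',p,'origin',O,'lateral',(p[:2]-O)@np.array([-F[1],F[0]]),'depth',t)
E
```

```text
0 [[0.7594154431850201, -0.40657918971682355], [0.7735620068829951, -0.2682239028309624]] len 0.1390766359735876 yaw -0.10189398426649382 [ 0.7665 -0.3374 -0.    ] 0.1390766359735876
0.012 [[0.7573676421954987, -0.40523208774132474], [0.7713443594411459, -0.2689444694660745], [0.8895193508450353, -0.2800635226054559], [0.874954114490724, -0.41764747065507163]] len 0.1370024215848213 yaw -0.10219582643523903 [ 0.8233 -0.343   0.012 ] 0.11824009556715842
0.015 [[0.7540933672219923, -0.4043301438532708], [0.7679653614042481, -0.2690636850275002], [0.8852549054674955, -0.2800994266648814], [0.870798801761662, -0.4166525022814355]] len 0.13597590634320636 yaw -0.102195826435239 [ 0.8195 -0.3425  0.015 ] 0.11735416042188407
lens [ 0.7282 -0.3336  0.2123] origin [ 0.5875 -0.3245] lateral 0.003689516975691299 depth 0.4469355121729873
lens [ 0.7282 -0.3336  0.2123] origin [ 0.5872 -0.327 ] lateral 0.004681073029375469 depth 0.4468853895120986
```

```bash
python3 - <<'E'
from h import *
im=cv2.imread('pics/t10.png');cv2.imwrite('pics/t10z.png',cv2.resize(im[70:140,490:590],None,fx=8,fy=8,interpolation=cv2.INTER_CUBIC))
c=read_camera('top');c['M']=np.linalg.inv(c['world_to_cam'])
w=read_camera('wrist');w['M']=np.load('w10M.npy')
print(tri([(c,480/5+440,356/5+50),(w,352/5.4+240,66/5.4+300)])) # top rim
for p in([.7282,-.3336,.2123],[.732,-.335,.209]):
    t=np.array(p)+[-.0082,0.0008,.0225]; print(proj(c,t),proj(c,p),proj(w,p),proj(w,t))
E
```

```text
(array([ 0.7363, -0.3399,  0.1941]), [np.float64(0.0062811215856065465), np.float64(0.00628112158560647)])
[539.8263 120.8051] [533.8177 122.2832] [305.2291 327.4342] [304.892  344.5852]
[539.5113 119.6124] [533.5419 121.1184] [304.3446 326.2225] [303.9698 343.1137]
```

View pics/t10z.png

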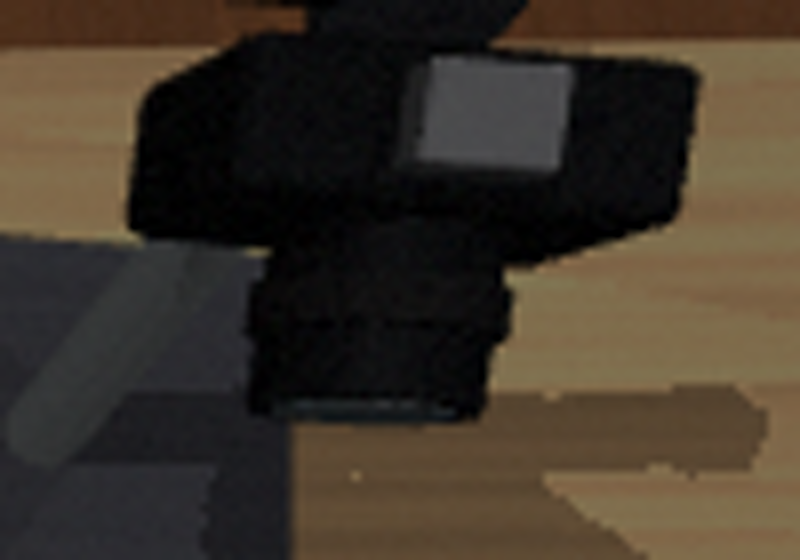

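```bash
python3 - <<'E'
from h import *
c=read_camera('top');c['M']=np.linalg.inv(c['world_to_cam'])
w=read_camera('wrist');w['M']=np.load('w10M.npy')
for uv in((535.6,121.2),(535.6,122)):
    L,e=tri([(c,*uv),(w,305.2,327.4)]);print(L,e)
E
```

```text
[ 0.7295 -0.3351  0.2125] [np.float64(0.0015648196570154636), np.float64(0.001564819657015409)]
[ 0.7277 -0.3347  0.2133] [np.float64(0.001388952759620971), np.float64(0.0013889527596210047)]
```

Triangulating from the top and wrist views puts the lens front at about (0.729, −0.335, 0.212), with the camera yaw near −0.097. The base size and its distance to the column agree with that. Next I'll go back to grasp the arch block.

```bash
python3 - <<'E'
from h import *
go([.527,.0,.13],down(-.162))
E
```

```text
turn [0.0322 0.5775 0.0667] shift_cm after turn [-2.4714 30.465  22.9845] before [ 8.8507 29.9377 22.0887]
```

{"method": "apply_moves", "body": {"moves": [[0,0,0,0.0054,0.0963,0.011,8.5],[0,0,0,0.0054,0.0963,0.011,8.5],[0,0,0,0.0054,0.0963,0.011,8.5],[0,0,0,0.0054,0.0963,0.011,8.5],[0,0,0,0.0054,0.0963,0.011,8.5],[0,0,0,0.0054,0.0963,0.011,8.5],[-0.3,3.8,1.0,0,0,0,8.5],[-0.3,3.8,1.0,0,0,0,8.5],[-0.3,3.8,1.0,0,0,0,8.5],[-0.3,3.8,1.0,0,0,0,8.5],[-0.3,3.8,1.0,0,0,0,8.5],[-0.3,3.8,1.0,0,0,0,8.5]]}}

```text
t: 21.98
eef_pos: [0.5094, -0.0709, 0.3018]
orientation: [[-0.987, 0.153, 0.045], [0.153, 0.988, 0.0], [-0.044, 0.007, -0.999]]
wrist_force: [0.5, 0.3, 0.0]
opening: 0.0849
```

{"method": "apply_moves", "body": {"moves": [[-0.3,3.8,1.0,0,0,0,8.5],[-0.3,3.8,1.0,0,0,0,8.5],[0,0,3.5,0,0,0,8.5],[0,0,3.5,0,0,0,8.5],[0,0,3.5,0,0,0,8.5],[0,0,3.0,0,0,0,8.5],[0,0,0,0,0,0,8.5],[0,0,0,0,0,0,8.5],[0,0,0,0,0,0,8.5]]}}

```text
t: 22.73
eef_pos: [0.5344, 0.0014, 0.1492]
orientation: [[-0.987, 0.153, 0.046], [0.153, 0.988, 0.001], [-0.045, 0.008, -0.999]]
wrist_force: [0.2, -0.5, 0.0]
opening: 0.0852
```

```bash
python3 - <<'E'
from h import *
go([.5265,.0,.13],down(-.162))
c=get('wrist');cv2.imwrite('pics/w11.png',c['color'][:,:,::-1])
E
```

```text
turn [0.0078 0.0453 0.0085] shift_cm after turn [ 0.7624 -0.2616  1.9247] before [ 0.851  -0.2695  1.886 ]
```

View pics/w11.png

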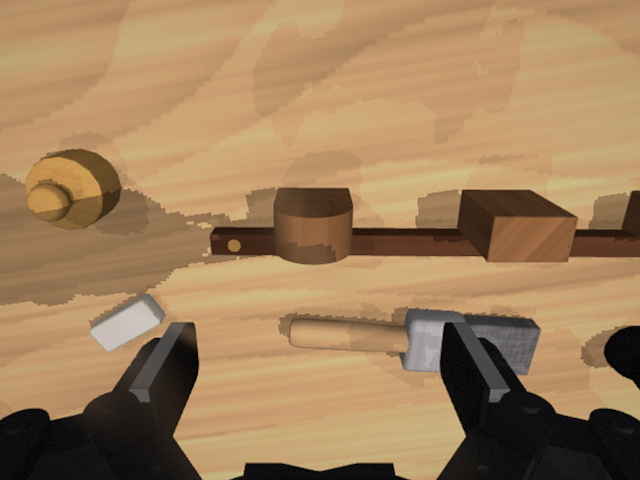

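{"method": "apply_moves", "body": {"moves": [[0,0,0,0.0078,0.0453,0.0085,8.5],[0.76,-0.26,2.0,0,0,0,8.5],[0,0,2.0,0,0,0,8.5],[0,0,2.0,0,0,0,8.5],[0,0,0,0,0,0,8.5],[0,0,0,0,0,0,8.5],[0,0,0,0,0,0,8.5]]}}

```text
t: 23.37
eef_pos: [0.5268, 0.0001, 0.0899]
orientation: [[-0.987, 0.161, 0.001], [0.161, 0.987, 0.0], [-0.001, 0.0, -1.0]]
wrist_force: [1.0, 0.4, 0.6]
opening: 0.085
```

```bash
python3 - <<'E'
from h import *
go([.5265,.0,.0375],down(-.162))
E
```

```text
turn [0.0004 0.0014 0.0003] shift_cm after turn [ 0.024  -0.0157  5.241 ] before [ 0.0314 -0.0177  5.241 ]
```

{"method": "apply_moves", "body": {"moves": [[0.02,0,2.0,0,0,0,8.5],[0,0,2.0,0,0,0,8.5],[0,0,1.2,0,0,0,8.5],[0,0,0,0,0,0,8.5],[0,0,0,0,0,0,8.5],[0,0,0,0,0,0,3.5],[0,0,0,0,0,0,3.5],[0,0,0,0,0,0,3.5],[0,0,0,0,0,0,3.5],[0,0,0,0,0,0,3.5],[0,0,0,0,0,0,3.5]]}}

```text
t: 24.28
eef_pos: [0.5257, 0.0002, 0.0371]
orientation: [[-0.987, 0.161, -0.0], [0.161, 0.987, 0.0], [0.0, 0.0, -1.0]]
wrist_force: [-0.7, -0.6, 5.9]
opening: 0.0428
```

{"method": "apply_moves", "body": {"moves": [[0,0,-0.2,0,0,0,3.5],[0,0,0,0,0,0,3.5],[0,0,0,0,0,0,3.5],[0,0,0,0,0,0,3.5]]}}

```text
t: 24.62
eef_pos: [0.525, 0.0002, 0.038]
orientation: [[-0.987, 0.161, -0.002], [0.161, 0.987, -0.0], [0.002, -0.0, -1.0]]
wrist_force: [0.2, -0.8, -0.6]
opening: 0.0432
```

```bash
python3 - <<'E'
from h import *
c=get('scene');cv2.imwrite('pics/s12.png',cv2.resize(c['color'][190:310,260:440,::-1],None,fx=4.4,fy=4.4,interpolation=cv2.INTER_CUBIC))
c=get('wrist');cv2.imwrite('pics/w12.png',c['color'][:,:,::-1])
E
```

```text
(no output)
```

View pics/s12.png

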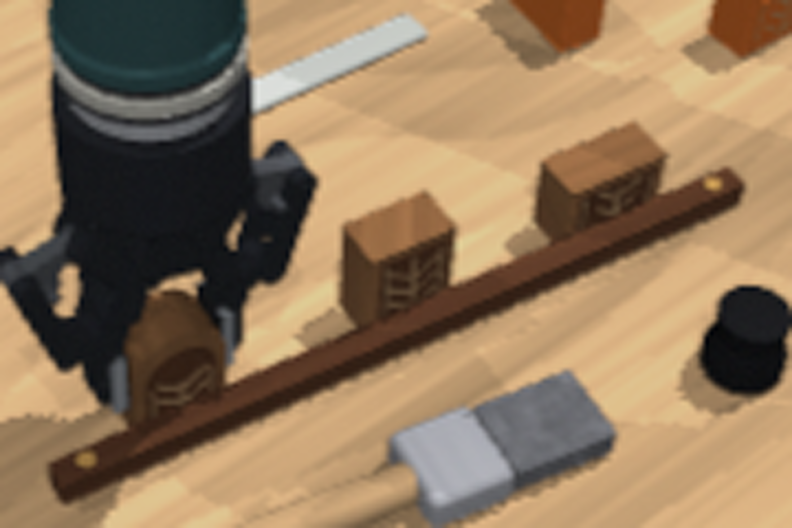

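View pics/w12.png

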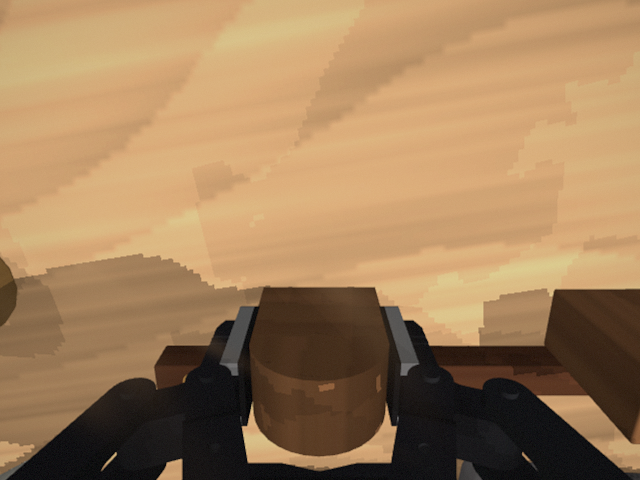

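```bash
python3 - <<'E'
from h import *
s=status.sense()
c=get('wrist')
a=onz(c,261,288,0);b=onz(c,378,288,0);print(np.linalg.norm(a-b))
R=s['orientation'];t=R.T@((a+b)/2-s['eef_pos']);print('back edge in tool',t,'=> block origin in tool', t-[.013,0,0])
# a grasp check at the first release: w7->
E
```

```text
0.046490821000992895
back edge in tool [0.0089 0.0011 0.038 ] => block origin in tool [-0.0041  0.0011  0.038 ]
```

```bash
python3 - <<'E'
from h import *
yw=-.097;th=np.deg2rad(20)
L=np.array([.729,-.3348,.2122]);u=np.array([np.cos(th)*np.cos(yw),np.cos(th)*np.sin(yw),np.sin(th)])
shot=L-.15*u;R=pitch(yw,th);tcp=shot-R@np.array([-.0171,.0011,.0095]);print(shot,tcp)
np.savez('tgt.npz',R=R,tcp=tcp,shot=shot)
go(tcp,R)
E
```

```text
[ 0.5887 -0.3211  0.1609] [ 0.5694 -0.3204  0.164 ]
turn [-0.0116 -0.3512 -0.064 ] shift_cm after turn [-11.3827 -31.476   -9.2701] before [ -9.517  -30.9284 -12.6135]
```

{"method": "apply_moves", "body": {"moves": [[0,0,-1.0,0,0,0,3.5],[0,0,-2.0,0,0,0,3.5],[0,0,-3.0,0,0,0,3.5],[0,0,-3.0,0,0,0,3.5],[0,0,-2.5,0,0,0,3.5],[0,0,-1.0,0,0,0,3.5],[0,0,0,0,0,0,3.5],[0,0,0,0,0,0,3.5],[0,0,0,0,0,0,3.5]]}}

```text
t: 25.52
eef_pos: [0.5242, 0.0003, 0.162]
orientation: [[-0.987, 0.161, -0.004], [0.161, 0.987, -0.0], [0.004, -0.001, -1.0]]
wrist_force: [0.1, 0.7, -0.7]
opening: 0.043
```

{"method": "apply_moves", "body": {"moves": [[0,-1.5,0,0,0,0,3.5],[0,-3.0,0,0,0,0,3.5],[0,-3.5,0,0,0,0,3.5],[0,-3.5,0,0,0,0,3.5],[0,-3.5,0,0,0,0,3.5],[0,-3.5,0,0,0,0,3.5],[0,-3.5,0,0,0,0,3.5],[0,-3.5,0,0,0,0,3.5],[0,-3.0,0,0,0,0,3.5],[0,-2.0,0,0,0,0,3.5],[0,0,0,0,0,0,3.5],[0,0,0,0,0,0,3.5]]}}

```text
t: 26.52
eef_pos: [0.4746, -0.3018, 0.1613]
orientation: [[-0.986, 0.164, -0.005], [0.164, 0.986, 0.001], [0.005, 0.0, -1.0]]
wrist_force: [0.6, 0.3, -0.4]
opening: 0.0432
```

{"method": "apply_moves", "body": {"moves": [[0,0,0,-0.0023,-0.07,-0.0128,3.5],[0,0,0,-0.0023,-0.07,-0.0128,3.5],[0,0,0,-0.0023,-0.07,-0.0128,3.5],[0,0,0,-0.0023,-0.07,-0.0128,3.5],[0,0,0,-0.0023,-0.07,-0.0128,3.5],[0,0,0,0,0,0,3.5],[0,0,0,0,0,0,3.5],[0,0,0,0,0,0,3.5]]}}

```text
t: 27.18
eef_pos: [0.4771, -0.3001, 0.1629]
orientation: [[-0.936, 0.096, 0.339], [0.09, 0.995, -0.032], [-0.34, 0.001, -0.94]]
wrist_force: [1.3, 0.6, -0.1]
opening: 0.0429
```

```bash
python3 - <<'E'
from h import *
d=np.load('tgt.npz');s=status.sense();print(s['t'],s['opening'],s['eef_pos']);go(d['tcp'],d['R'])
E
```

```text
27.1833 0.04286791812486934 [ 0.4771 -0.3001  0.1629]
turn [ 0.0011 -0.0021  0.001 ] shift_cm after turn [-8.8576 -1.1282  3.1046] before [-8.8629 -1.1403  3.0847]
```

{"method": "apply_moves", "body": {"moves": [[-1.5,-0.3,0.6,0,0,0,3.5],[-2.0,-0.3,0.7,0,0,0,3.5],[-2.0,-0.3,0.7,0,0,0,3.5],[-1.5,-0.2,0.5,0,0,0,3.5],[-1.0,0,0.4,0,0,0,3.5],[-0.5,0,0.15,0,0,0,3.5],[0,0,0,0,0,0,3.5],[0,0,0,0,0,0,3.5],[0,0,0,0,0,0,3.5]]}}

```text
t: 27.93
eef_pos: [0.5638, -0.32, 0.163]
orientation: [[-0.936, 0.097, 0.338], [0.091, 0.995, -0.032], [-0.339, 0.0, -0.941]]
wrist_force: [0.3, 0.1, -0.4]
opening: 0.0431
```

```bash
python3 - <<'E'
from h import *
d=np.load('tgt.npz');s=status.sense();print(s['t'],s['opening'],s['eef_pos']);go(d['tcp'],d['R'])
for n in('wrist','top','scene'):
    c=get(n);cv2.imwrite(f'pics/{n}13.png',c['color'][:,:,::-1])
    if n=='wrist':np.save('w13M.npy',c['M'])
im=cv2.imread('pics/top13.png');cv2.imwrite('pics/top13z.png',cv2.resize(im[70:300,400:600],None,fx=2.6,fy=2.6,interpolation=cv2.INTER_CUBIC))
E
```

```text
27.9333 0.04314961671964621 [ 0.5638 -0.32    0.163 ]
turn [ 0.0005 -0.003  -0.    ] shift_cm after turn [-0.5637  0.0126  0.0999] before [-0.564   0.0126  0.0982]
```

View pics/wrist13.png

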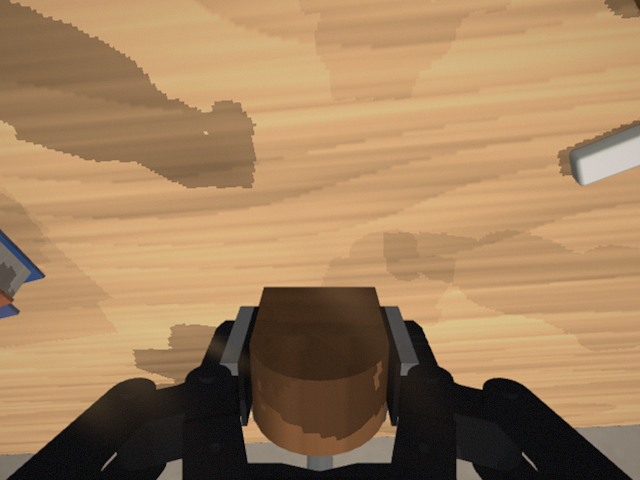

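View pics/top13z.png

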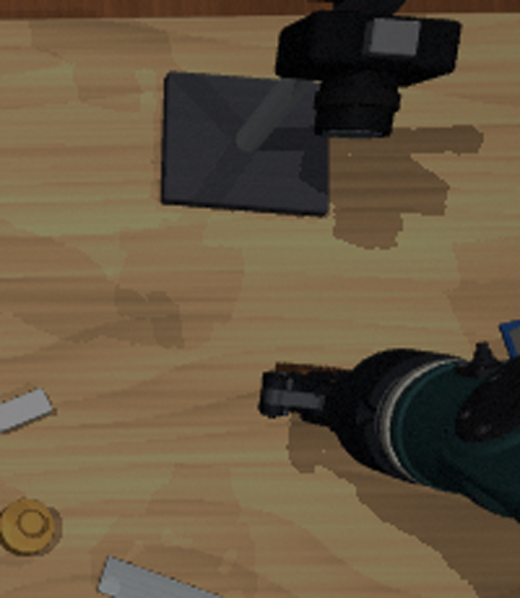

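View pics/scene13.png

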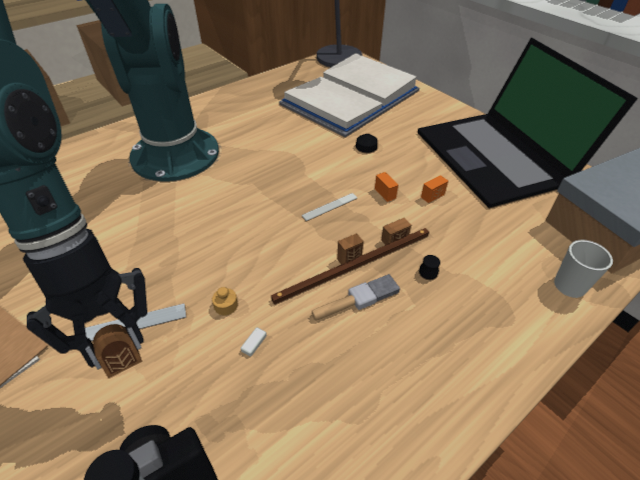

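The block is held firm, its image between the fingers is unchanged (back edge at row 288), and the other two blocks are still in the row. I'll close the last 5–6 mm.

{"method": "apply_moves", "body": {"moves": [[-0.3,0,0.05,0,0,0,3.5],[-0.2,0,0.05,0,0,0,3.5],[0,0,0,0,0,0,3.5],[0,0,0,0,0,0,3.5],[0,0,0,0,0,0,3.5],[0,0,0,0,0,0,3.5],[0,0,0,0,0,0,3.5],[0,0,0,0,0,0,3.5]]}}

```text
t: 28.75
eef_pos: [0.57, -0.321, 0.1642]
orientation: [[-0.936, 0.097, 0.339], [0.091, 0.995, -0.033], [-0.341, 0.0, -0.94]]
wrist_force: [-0.5, 0.3, -1.2]
opening: 0.0431
```

```bash
python3 - <<'E'
from h import *
d=np.load('tgt.npz');s=status.sense();print(s['t'],s['opening'],s['eef_pos'],s['wrist_force'],s['joint_velocities']);go(d['tcp'],d['R'])
R=s['orientation'];o=s['eef_pos']+R@np.array([-.0041,.0011,.0375]);bx,by,bz=-R[:,0],R[:,1],-R[:,2]
c=get('scene')
print('face',o+.013*bx+.028*bz,d['shot'])
im=cv2.resize(c['color'][290:420,30:230,::-1],None,fx=4,fy=4,interpolation=cv2.INTER_CUBIC)
for p in([.013,.022,0],[.013,-.022,0],[.013,0,.058],[.013,0,.028]):
    u=proj(c,o+np.stack([bx,by,bz],1)@np.array(p));q=((u-[30,290])*4).astype(int);cv2.circle(im,tuple(int(v) for v in q),4,(0,0,255),1)
cv2.imwrite('pics/s14.png',im)
im=cv2.resize(c['color'][190:310,260:440,::-1],None,fx=4.4,fy=4.4,interpolation=cv2.INTER_CUBIC);cv2.imwrite('pics/s14b.png',im)
E
```

```text
28.75 0.04308425288143436 [ 0.57   -0.321   0.1642] [-0.4733  0.2554 -1.1855] [ 0.0003 -0.001  -0.0006 -0.0003 -0.0003 -0.0021  0.0011]
turn [ 0.    -0.001 -0.   ] shift_cm after turn [ 0.0702  0.0578 -0.0025] before [ 0.0703  0.0578 -0.0025]
face [ 0.5893 -0.3218  0.1611] [ 0.5887 -0.3211  0.1609]
```

View pics/s14.png

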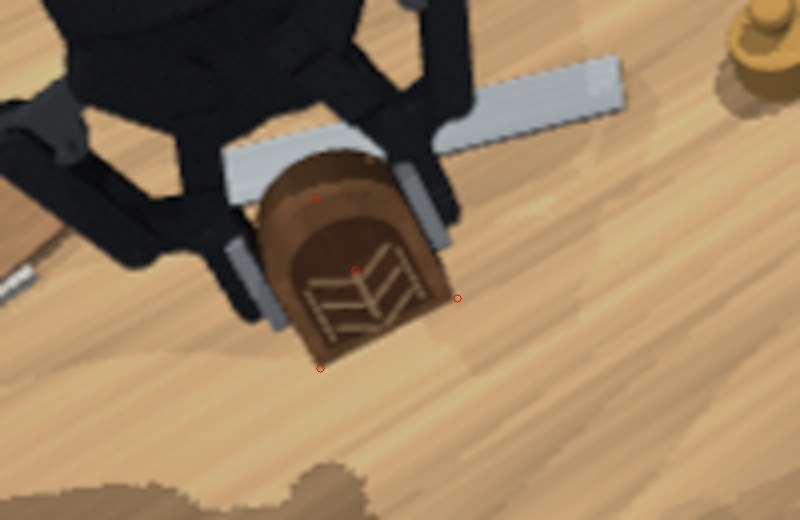

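View pics/s14b.png

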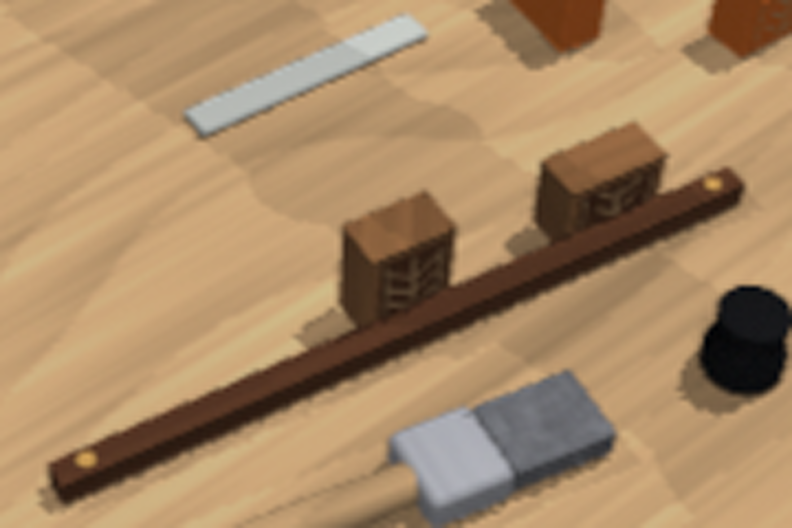

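The predicted points for the face middle, both foot corners and the top all land on the real block within about 1–2 px. The other two blocks haven't moved and the arm is still, so I'll hand in.

```bash
python3 -c "
from rig import manip; print(manip.hand_in())"
```

```text
the job is handed in; nothing more can be done
None
```

I handed the job in with the round-topped block held in front of the lens and the other two blocks still flush along the strip; the rig gave no verdict.

**Row:** I gripped each block and slid it forward until I felt contact of 3–5 N against the strip. A wrist picture then showed all three back edges on one line and square to the strip.

**Presentation:** I found the lens from the top and wrist pictures (about 0.729, −0.335, 0.212 m). The two sight lines passed within about 3 mm of each other, and the result agreed with the size of the camera base.

**Last checks at 28.8 s:**
- **Position:** the face middle works out about 1 mm from my target point, with the tool turned to within 0.001 rad of its aim.
- **Held still:** the fingers stood at 43 mm on the block, the arm was still, and the block had not slipped in the grip.
- **Scene view:** the predicted face points landed on the block within 1–2 pixels, and the other two blocks and the table things in view had not moved.

**Disagreements:**
- Camera calibration differences of 2–6 mm showed up between views: about 3 mm for the strip and up to 6 mm for the camera base.
- The camera's heading came out at −0.091 rad in one view and −0.102 rad in the other; I used −0.097.

These are within the 20 mm and 10 degree limits, but the true distance to the lens is only known to that accuracy.

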